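Put the tea tins away behind the bifold door

TASK

Put the tea tins away in their cupboard: fold its bifold door right back, move the tamper that is standing in the runway onto its black rubber mat, upright, and slide every tin along the back rail, upright, into the lane behind the door. Then push the door shut so both leaves are flat across the mouth. Leave the timer and the gel bottle where they are.

Things in the scene. Friction and masses are not known exactly. Their poses are not given: they have to be found in the camera images.
- mouth (a point): reference of the fixed tin cupboard: point on its oak tray (top 6 mm above the table) where the back rail's face meets the door line. x to the back, y left into the cupboard, z up. In this frame, mm: tray x -280 to 20, y -470 to 460; rail face at x = 0; mouth at y = 0; front side panel x -230 to -218, 130 high, y 0 to 432. Floor smooth, track flush
- rail_end (a point): right-hand end of the back rail, top edge of its face: the steel rail, 50 mm high above the tray and 12 thick, runs straight from here (mouth frame y = -465) past the mouth to the cupboard's end; the part before the mouth is the runway
- lane_mid (a point): floor of the tins' lane, mid-width, 200 mm behind the mouth (mouth frame x = -57, y = 200 mm). The lane ends at a panel at y = 420. It is 115 mm wide, from the rail face to a low guide 26 mm high at x = -115 that starts flared 5 mm behind the mouth; four tins fit in single file. The compartment in front of the guide holds cup lids
- top_edge (a point): middle of the near edge of the cupboard's clear top, which lies 130 to 142 mm above the tray and covers only y > 125 mm (mouth frame), with cups standing on it; the first 125 mm behind the mouth are open above, with walls no higher than the rail at the back and 130 mm at the front side
- door (a joint): angle q of door leaf A, rad: 0 shut (stop; both leaves flat across the mouth), grows as the fold comes out to -y of the mouth frame, 1.45 fully folded (stop). Leaf B hangs on A, its free edge runs in the track on y = 0: fold at x = -212 + 103 cos q, y = -103 sin q mm, free edge at x = -212 + 206 cos q. Starts partly folded, stays where left, needs 1 to 5 N at the fold
- door_pivot (a point): pivot of leaf A, vertical axis, at the front corner of the mouth, 58 mm above the tray (x = -212, y = 0 mm in the mouth frame). A post stands in front of it: x -233 to -215, y -14 to 6, 122 mm high
- fold (a point): fold hinge of the two leaves, vertical axis, half-way up. Leaves white, 103 mm wide, 10 thick, 6 to 110 mm above the tray. Site x axis: from fold to B's free edge; -y: out of B's outer face. Leaf A's outer face near the fold, pushed towards the cupboard along its arc about the pivot, shuts the door flat
- pull (a point): middle of the aluminium angle pull on leaf B's outer face, 4 to 8 mm from the fold, full door height, standing 22 mm out square to leaf B; axes as for the fold. A finger set in the corner between pull and B's outer face and pushed towards the pivot post side (-x of the mouth frame, following the fold) folds the door back
- green_tin_mid (a point): centre (half-way up) of the green tea tin: closed, round, 95 mm in diameter, 80 mm tall, 0.18 to 0.37 kg, standing upright on the tray, in front of the runway or on it; too wide to grasp, so it is slid (friction about 0.35). z axis up. None if this tin is not there today (three or four of the four are)
- red_tin_mid (a point): centre (half-way up) of the red tea tin: closed, round, 95 mm in diameter, 80 mm tall, 0.18 to 0.37 kg, standing upright on the tray, in front of the runway or on it; too wide to grasp, so it is slid (friction about 0.35). z axis up. None if this tin is not there today (three or four of the four are)
- blue_tin_mid (a point): centre (half-way up) of the blue tea tin: closed, round, 95 mm in diameter, 80 mm tall, 0.18 to 0.37 kg, standing upright on the tray, in front of the runway or on it; too wide to grasp, so it is slid (friction about 0.35). z axis up. None if this tin is not there today (three or four of the four are)
- yellow_tin_mid (a point): centre (half-way up) of the yellow tea tin: closed, round, 95 mm in diameter, 80 mm tall, 0.18 to 0.37 kg, standing upright on the tray, in front of the runway or on it; too wide to grasp, so it is slid (friction about 0.35). z axis up. None if this tin is not there today (three or four of the four are)
- tamper_mid (a point): centre (47 mm above its underside) of the coffee tamper: steel foot 58 mm in diameter, walnut handle up to 36 mm wide from 20 to 94 mm above the underside, widest near the top, 0.38 kg; z axis up. It starts standing on the runway near the back rail
- mat_top (a point): centre of the top face of the tamper's black rubber mat, fixed on the table: 130 (x) x 100 (y) mm, 6 mm thick; axes along its sides
- timer: kitchen timer, 69 x 72 x 21 mm, origin under its centre; a bystander
- gel: small pump bottle of hand gel, 56 x 35 x 134 mm tall, origin under its centre; a bystander
Not all that is in view belongs to the job. What is shaped like the part that bears green_tin_mid but orange or purple is not meant.

How it is judged:
On the way, in this order (a step that is already met when the one before it is completed fails the run):
1. the bifold door is folded right back (angle over 1.2 rad) (value of joint door above 1.2 rad), for 0.2 s.
2. every tin that is there stands upright in the lane behind the door line (y of green_tin_mid in the frame of mouth between 0.05 and 0.42 m and x of green_tin_mid in the frame of mouth between -0.075 and -0.03 m and angle between each of green_tin_mid, red_tin_mid, blue_tin_mid, yellow_tin_mid's own z axis and vertical below 0.15 rad and y of red_tin_mid in the frame of mouth between 0.05 and 0.42 m and x of red_tin_mid in the frame of mouth between -0.075 and -0.03 m and y of blue_tin_mid in the frame of mouth between 0.05 and 0.42 m and x of blue_tin_mid in the frame of mouth between -0.075 and -0.03 m and y of yellow_tin_mid in the frame of mouth between 0.05 and 0.42 m and x of yellow_tin_mid in the frame of mouth between -0.075 and -0.03 m), for 0.2 s.
At the end, for the whole second after the job is handed in: The door is shut (angle under 0.07 rad); every tin present stands upright in the lane, its centre at least 50 mm behind the door line and 30 to 75 mm from the rail; the tamper stands upright on its mat, its centre within 60 x 45 mm of the mat's centre (all of step 2 and value of joint door below 0.07 rad and x of tamper_mid in the frame of mat_top between -0.06 and 0.06 m and y of tamper_mid in the frame of mat_top between -0.045 and 0.045 m and z of tamper_mid in the frame of mat_top below 0.055 m and angle between tamper_mid's own z axis and vertical below 0.15 rad); the robot touches nothing.
It fails at once if a tin is tipped over or lifted off (angle between any of green_tin_mid, red_tin_mid, blue_tin_mid, yellow_tin_mid's own z axis and vertical above 0.6 rad or height (world z) of any of green_tin_mid, red_tin_mid, blue_tin_mid, yellow_tin_mid above 0.1 m).
It fails at once if the timer or the gel bottle is moved more than 40 mm (distance of any of timer, gel from where it was at the start of the episode above 0.04 m).
Of green_tin, red_tin, blue_tin, yellow_tin only 3 to 4 are there at a start; the rules pass over those that are not, and their reading is None.
At some moment in a run one of green_tin, red_tin, blue_tin, yellow_tin may be knocked a few centimetres aside while the robot is not near it.
Once in a run the grip may slacken for a moment while it holds something.
It also fails if it takes over 210 s, if anything falls off the work surface, if the arm or the gripper's body presses on something with over 40 N, if the wrist force passes 120 N, or if a joint passes its speed limit or range.

ROBOT

A 7-joint arm with a two-finger parallel gripper is mounted at the origin on a cart in front of the work surface, level with it; the furniture and walls round the work are solid. World frame = base frame: x ahead of the robot, y to its left, z up, the work surface at z = 0. Lengths are in m, angles in rad, forces in N, time in s.
With the tool pointing down it reaches from about 0.4 to 0.85 m from the base axis. Payload 10.4 kg.
Tool frame: the origin (TCP) lies at the very end of the fingers, on their centre line; the grasp point (between the pads) lies 19 mm behind it; z points along the fingers, y is the direction in which the jaws open and shut (so a half turn about z gives the same grasp; the last joint's range is limited). The gripper opens to 87 mm and grips with 3 to 60 N. Pads are 19 mm wide; open, the fingers measure 117 mm over their backs; the gripper's body (75 mm by 190 mm) begins 51 mm behind the grasp point.
Start: joints at [1.321, 0.332, -0.065, 1.46, 0.022, 1.35, -0.088], TCP at [0.141, -0.609, 0.223] pointing down, gripper open.
Joint ranges: [-2.6, 2.6], [-0.5, 2.12], [-1.47, 1.34], [0.16, 2.42], [-1.27, 4.41], [0.06, 2.06], [-2.6, 2.6]. Speed limits (rad/s): [2.22, 2.22, 2.79, 2.79, 3.14, 3.14, 3.14].

INTERFACE

Orientations are given as a unit quaternion [x, y, z, w].
In Python, from bench import r, eyes, job gives the robot as it stands. The module is installed in compiled form; this text tells all that it offers.
- The arm moves only by the tool play_rows, never from a script. Its argument "motion" is a list of rows, each a list of 7 numbers: the shift along the tool's x, y, z as a fraction of full scale, then the turn, a rotation vector about the tool's x, y, z as a fraction of full scale, then the opening in per cent of the stroke, from 0 (shut) to 100 (fully open). A call has 1 to 5 rows; each row is the pose to reach, as a shift and turn from the pose commanded when the call began, along the tool's axes at that moment; what a row does not reach only later rows make up. Full scale, the value 1, is 0.2 m for a shift and 90 degrees for a turn. A row lasts 1/8 s, in which the tool goes at most 62.5 mm and 10.7 degrees, less where a joint would pass 70% of its speed; a pose out of reach is approached as far as the arm can. A call with a number of a shift or a turn outside -1 to 1 is refused whole. A call with a gripper value outside its range is refused whole. The fingers move at their own pace and stop on an object; "squeeze" is the grip in N (left out, the last holds). Time passes only in rows, so rows that repeat a pose let the fingers close. It gives the time, the measured TCP pose, the force and the opening at its end, in the units of the state.
- r.read_state(): the state, without advancing time (a new reading comes with each control period).
- eyes.camera(name): name is "side" or "top"; returns a dict with "image" (420x560x3 uint8, red, green, blue), "mtx" (3x3 intrinsics, pixels), "dist" ([k1, k2, p1, p2, k3] as OpenCV has them; the pictures are not rectified), "R" (3x3) and "t" (3): a world point X has camera coordinates R X + t. Camera axes: x right, y down, z forward; pixel columns grow to the right and rows downward; lengths in m; the calibration is good to about 2 mm. A picture is of the moment at which its call begins. There is no depth.
- job.close_job(): hands the job in, once; it reports no verdict.
Trained networks look in a picture, given as the dict that the camera call returned (one of the last four; its "shot" number tells which), for a name from the list of things; names that differ only in an ending like _2 or _b are one class to them, and where a whole thing is asked for, a point or a joint stands for the part that bears it (a point fixed in the world has none). Each returns a list of dicts, best first, with "p" (0 to 1); they miss things now and then, are a little off and sometimes report something else, mostly with a low value. They report only what shows in the picture. A call takes as long as a camera call. They do not tell look-alikes from the thing itself.
- eyes.regions_of(picture, label): "region" (420x560 bool, what is visible of it) and "xy" ([column, row] in pixels, amid what is visible of it).
- eyes.landmark_of(picture, label): "xy" ([column, row] in pixels: a listed point, or the origin of a listed thing).
The state is a dict: "time": time; "joint_positions": joint angles; "joint_vel": joint speeds; "joint_torque": joint torques, N m; "ee_pos": TCP position; "eef_rot": TCP orientation; "ft_force": force on the tool from outside, world axes, zero at the start; "torque": the same for the moment, N m; "width": finger opening in m.
Only numpy, scipy, OpenCV 4.12 (cv2) and the standard library are available. Lean on these libraries where they do the work, as an engineer would, in place of code of your own. Each camera call takes 0.05 s, during which the arm holds its last target. There are 200 camera calls.

## Working session

There is one attempt and no reset: what is moved stays moved. The work goes in short steps, Python scripts to look and compute and a tool call to move; the robot and the scene stay as the last step left them, time stands still between calls to the robot, and variables do not carry over. Pictures are saved under pics/ and viewed, about 12 in all and at most 16, crops included, and the job is handed in when it is done.

Besides the shell and the picture viewer there is one more tool, called after "Call:" by a JSON object that holds its "fn" and its "kwargs", one argument or row to a line. play_rows: Moves the arm, as the interface text tells. Shift numbers are shares of 0.2 m and turn numbers shares of 90 degrees, none past 1 either way. Its arguments: {"type":"object","properties":{"motion":{"type":"array","items":{"type":"array","items":{"type":"number"}}},"squeeze":{"type":"number"}},"required":["motion"]}

```bash
mkdir -p pics; cat > h.py <<'E'
import numpy as np, cv2
from bench import r, eyes, job
from scipy.spatial.transform import Rotation as Ro
def save(p,n,crop=None,s=1):
    im=p["image"][:,:,::-1]
    if crop: im=im[crop[1]:crop[3],crop[0]:crop[2]]
    if s!=1: im=cv2.resize(im,None,fx=s,fy=s,interpolation=cv2.INTER_CUBIC)
    cv2.imwrite(f"pics/{n}.png",im)
def ray(p,xy):
    u=cv2.undistortPoints(np.array([[xy]],float),np.array(p["mtx"]),np.array(p["dist"]))[0,0]
    R=np.array(p["R"]);t=np.array(p["t"])
    return -R.T@t, R.T@np.array([u[0],u[1],1.])
def onz(p,xy,z):
    c,d=ray(p,xy); return c+d*(z-c[2])/d[2]
def tri(ps,xys):
    A=np.zeros((3,3));b=np.zeros(3)
    for p,xy in zip(ps,xys):
        c,d=ray(p,xy);d=d/np.linalg.norm(d);M=np.eye(3)-np.outer(d,d);A+=M;b+=M@c
    return np.linalg.solve(A,b)
def proj(p,X):
    R=np.array(p["R"]);rv=cv2.Rodrigues(R)[0]
    return cv2.projectPoints(np.array(X,float).reshape(-1,3),rv,np.array(p["t"],float),np.array(p["mtx"]),np.array(p["dist"]))[0][:,0]
E
python3 - <<'E'
from h import *
np.set_printoptions(precision=4,suppress=True)
a=eyes.camera("top");b=eyes.camera("side")
save(a,"top0");save(b,"side0")
print(r.read_state())
for p in(a,b): print(-np.array(p["R"]).T@p["t"],np.array(p["R"])[2])
Z=dict(mouth=.006,rail_end=.056,lane_mid=.006,door_pivot=.064,fold=.064,pull=.064,top_edge=.148,green_tin_mid=.046,red_tin_mid=.046,blue_tin_mid=.046,yellow_tin_mid=.046,tamper_mid=.053,mat_top=.006,timer=0,gel=0)
for n,z in Z.items():
    A=eyes.landmark_of(a,n)[:3];B=eyes.landmark_of(b,n)[:3]
    for q,L in((a,A),(b,B)):
        print(n,"top" if q is a else "side",[(round(x["p"],2),np.round(x["xy"]),onz(q,x["xy"],z)[:2]) for x in L])
    if A and B: print("   tri",tri([a,b],[A[0]["xy"],B[0]["xy"]]))
E
```

```text
{'time': 0.1, 'joint_positions': array([ 1.3214,  0.3328, -0.0647,  1.4608,  0.0216,  1.3498, -0.0885]), 'joint_vel': array([-0.0002, -0.0015,  0.0005, -0.0005,  0.0004, -0.0004,  0.0004]), 'joint_torque': array([  0.002 , -62.4541,   0.025 , -39.0714,  -0.0614,   0.0367,
         0.0001]), 'ee_pos': array([ 0.1405, -0.6087,  0.2218]), 'eef_rot': array([ 0.9936,  0.1132, -0.0001, -0.0006]), 'ft_force': array([ 0.035 , -0.2004, -0.1463]), 'torque': array([-0.025 ,  0.0359, -0.0138]), 'width': 0.08724687466663929}
[0.2607 0.0191 1.4312] [ 0.1679 -0.019  -0.9856]
[0.3036 1.1802 1.0355] [ 0.1401 -0.7764 -0.6145]
mouth top [(0.94, array([234., 163.]), array([0.6712, 0.1458]))]
mouth side [(0.67, array([217., 258.]), array([0.671 , 0.1383]))]
   tri [0.6689 0.1451 0.0129]
rail_end top [(0.81, array([379., 161.]), array([ 0.6633, -0.3197])), (0.66, array([253., 202.]), array([0.5293, 0.0821]))]
rail_end side [(0.78, array([256., 164.]), array([ 0.6507, -0.3079]))]
   tri [ 0.6595 -0.3215  0.0485]
lane_mid top []
lane_mid side []
door_pivot top [(0.76, array([229., 223.]), array([0.461 , 0.1
[... 1728 characters left out ...]
ay([235., 162.]), array([0.6593, 0.1403]))]
tamper_mid side [(0.73, array([262., 185.]), array([ 0.6021, -0.1875]))]
   tri [ 0.6093 -0.1948  0.049 ]
mat_top top [(0.57, array([405., 203.]), array([ 0.5381, -0.411 ]))]
mat_top side [(0.77, array([294., 162.]), array([ 0.5304, -0.426 ]))]
   tri [ 0.5316 -0.407   0.0188]
timer top [(0.6, array([164., 278.]), array([0.2957, 0.3591]))]
timer side [(0.96, array([335., 336.]), array([0.3034, 0.3557])), (0.4, array([256., 164.]), array([ 0.6683, -0.3948]))]
   tri [0.2995 0.3583 0.0031]
gel top [(0.68, array([403., 270.]), array([ 0.3216, -0.3959]))]
gel side [(0.87, array([350., 173.]), array([ 0.3174, -0.4001]))]
   tri [ 0.3194 -0.3947  0.0036]
```

View pics/top0.png

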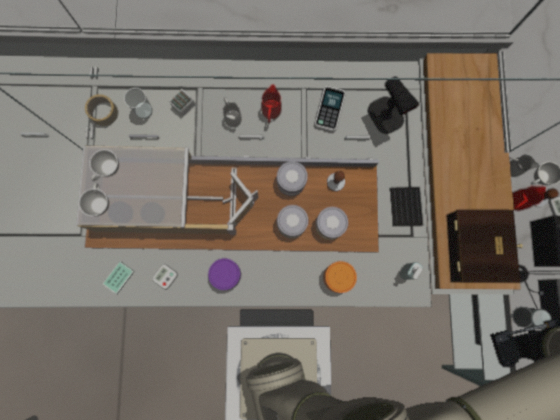

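View pics/side0.png

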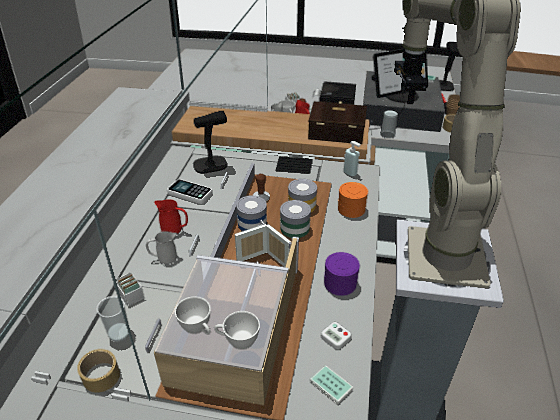

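Top view: blue (287,178), green (294,222) and yellow (331,226) are the tins, and red is absent. Purple and orange are decoys on the table. The tamper is at (338,180), the mat at (406,205), and the door is half folded at (243,200). Next I fit the mouth frame and check it with an overlay.

```bash
cat >> h.py <<'E'
from scipy.optimize import least_squares
def M(f,pts):
    c,s=np.cos(f[2]),np.sin(f[2]);pts=np.atleast_2d(np.array(pts,float));o=pts.copy()
    o[:,0]=f[0]+c*pts[:,0]-s*pts[:,1];o[:,1]=f[1]+s*pts[:,0]+c*pts[:,1];o[:,2]=pts[:,2]+.006;return o
def Mi(f,X):
    c,s=np.cos(f[2]),np.sin(f[2]);d=np.array(X)[:2]-f[:2];return np.array([c*d[0]+s*d[1],-s*d[0]+c*d[1]])
def overlay(p,f,q,tins,n,crop,s=2.5):
    im=cv2.resize(p["image"][:,:,::-1],None,fx=s,fy=s,interpolation=cv2.INTER_CUBIC)
    def pl(P,col,cl=True): cv2.polylines(im,[np.round((proj(p,P)+.5)*s-.5).astype(int)],cl,col,1)
    pl(M(f,[(-.28,-.47,0),(.02,-.47,0),(.02,.46,0),(-.28,.46,0)]),(0,255,0))
    pl(M(f,[(0,-.465,.05),(0,0,.05),(0,.2,.05)]),(0,255,255),False)
    if q is not None:
        fo=(-.212+.103*np.cos(q),-.103*np.sin(q),.11)
        pl(M(f,[(-.212,0,.11),fo,(-.212+.206*np.cos(q),0,.11)]),(0,0,255),False)
    a=np.linspace(0,6.28,40)
    for t in tins: pl(np.c_[t[0]+.0475*np.cos(a),t[1]+.0475*np.sin(a),0*a+.086],(255,0,255))
    x0,y0,x1,y1=[int(v*s) for v in crop];cv2.imwrite(f"pics/{n}.png",im[y0:y1,x0:x1])
E
python3 - <<'E'
from h import *
np.set_printoptions(precision=4,suppress=True)
a=eyes.camera("top");b=eyes.camera("side")
obs=[]
G={"mouth":(0,0,0),"rail_end":(0,-.465,.05),"door_pivot":(-.212,0,.058)}
for p in(a,b):
    for n,g in G.items():
        L=eyes.landmark_of(p,n)
        if L and L[0]["p"]>.6: obs.append((p,g,L[0]["xy"]))
# tray corners read off the top picture
obs+= [(a,(-.28,-.47,0),(379,251)),(a,(.02,-.47,0),(379,162)),(a,(-.28,.46,0),(86,247))]
fun=lambda f:np.concatenate([proj(p,M(f,g))[0]-xy for p,g,xy in obs])
s=least_squares(fun,[.67,.146,-.015],loss="soft_l1");f=s.x
print(f);print(s.fun.reshape(-1,2))
np.save("f.npy",f)
t=[]
for n in("green","blue","yellow"):
    for p in (a,b):
        for R in eyes.regions_of(p,n+"_tin_mid")[:3]:
            m=R["region"];print(n,p is a,round(R["p"],2),R["xy"],m.sum(),onz(p,R["xy"],.07)[:2] )
t=[(.467,-.0466),(.6088,-.0243),(.4575,-.164)]
fo=Mi(f,onz(a,eyes.landmark_of(a,"fold")[0]["xy"],.064));print("fold",fo,np.arctan2(-fo[1],fo[0]+.212))
for x in t: print("tin M",Mi(f,x))
overlay(a,f,.78,t,"ov0",(80,110,400,300))
E
```

```text
[ 0.6663  0.145  -0.0135]
[[-0.9899  2.4607]
 [ 2.1109  2.4191]
 [ 2.7791 -0.83  ]
 [-0.7715  0.3507]
 [-0.6415 -1.2956]
 [ 0.3713  0.7028]
 [-1.6814 -1.1762]
 [-1.2409  0.2708]]
green True 0.9 [341.4, 277.2] 864 [ 0.2974 -0.1883]
green True 0.88 [226.8, 272.5] 813 [0.311  0.1567]
green True 0.58 [291.5, 222.4] 796 [ 0.4639 -0.0384]
green False 0.65 [291.7, 217.4] 1023 [ 0.4744 -0.0137]
green False 0.58 [354.8, 198.3] 976 [ 0.2906 -0.1475]
blue True 0.85 [288.7, 176.9] 886 [ 0.6077 -0.0301]
blue False 0.73 [253.6, 209.6] 925 [ 0.5969 -0.0303]
yellow True 0.95 [331.5, 224.7] 826 [ 0.4571 -0.1615]
yellow False 0.73 [305.8, 190.9] 685 [ 0.451  -0.1587]
fold [-0.1273 -0.0556] 0.581142809369136
tin M [-0.1967 -0.1943]
tin M [-0.0552 -0.1701]
tin M [-0.2046 -0.3118]
```

View pics/ov0.png

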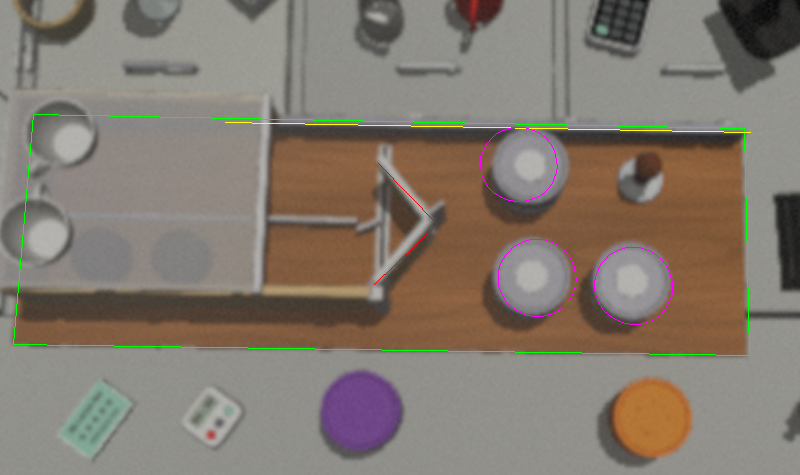

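Frame fit is good to about 4 mm (pivot at overlay (378,285), fold at (437,215), so q≈0.8). Now a helper that turns waypoints into rows.

```bash
cat >> h.py <<'E'
def plan(wps,start=None,show=True):
    """wps: (x,y,z,yaw) world; each becomes one call's shift, from the pose before. prints tool-frame fractions"""
    if start is None:
        s=r.read_state();R=Ro.from_quat(s["eef_rot"]).as_matrix();start=(*s["ee_pos"],np.arctan2(R[1,0],R[0,0]))
    c=np.array(start,float);print("from",c.round(4))
    for w in wps:
        w=np.array(w,float);d=w-c;cs,sn=np.cos(c[3]),np.sin(c[3])
        print([round(v,3) for v in(( cs*d[0]+sn*d[1])/.2,(sn*d[0]-cs*d[1])/.2,-d[2]/.2,0,0,-d[3]/(np.pi/2))],"->",w.round(3));c=w
def W(xy,f=None):
    f=np.load("f.npy") if f is None else f
    return M(f,[xy[0],xy[1],0])[0,:2]
def pullpt(q,ca,cb):
    return np.array([-.212+.103*np.cos(q),-.103*np.sin(q)])+(.008+.0095+ca)*np.array([np.cos(q),np.sin(q)])+(.005+.015+cb)*np.array([np.sin(q),-np.cos(q)])
E
python3 - <<'E'
from h import *
y=-.0135
p=W(pullpt(.8,.007,.008));print(p)
w=[(.25,-.45,.22,.4),(.38,-.28,.22,.6),(.48,-.12,.22,.785),(*p,.18,.785),(*p,.07,.785)]
plan(w)
for q,ca,cb in((.8,0,0),(.9,-.004,-.002),(1.,-.004,-.002),(1.1,-.004,-.002),(1.2,-.004,-.003),(1.3,-.003,-.004),(1.42,-.002,-.006)):
    w.append((*W(pullpt(q,ca,cb)),.07,q+y))
plan(w[5:],w[4])
E
```

```text
[0.56217058 0.07057103]
from [ 0.1406 -0.609   0.2226  0.2268]
[np.float64(0.712), np.float64(-0.652), np.float64(0.013), 0, 0, np.float64(-0.11)] -> [ 0.25 -0.45  0.22  0.4 ]
[np.float64(0.93), np.float64(-0.53), np.float64(-0.0), 0, 0, np.float64(-0.127)] -> [ 0.38 -0.28  0.22  0.6 ]
[np.float64(0.864), np.float64(-0.378), np.float64(-0.0), 0, 0, np.float64(-0.118)] -> [ 0.48  -0.12   0.22   0.785]
[np.float64(0.964), np.float64(-0.384), np.float64(0.2), 0, 0, np.float64(-0.0)] -> [0.562 0.071 0.18  0.785]
[np.float64(0.0), np.float64(0.0), np.float64(0.55), 0, 0, np.float64(-0.0)] -> [0.562 0.071 0.07  0.785]
from [0.5622 0.0706 0.07   0.785 ]
[np.float64(-0.035), np.float64(-0.04), np.float64(-0.0), 0, 0, np.float64(-0.001)] -> [0.552 0.071 0.07  0.787]
[np.float64(-0.063), np.float64(-0.021), np.float64(-0.0), 0, 0, np.float64(-0.064)] -> [0.54  0.065 0.07  0.887]
[np.float64(-0.041), np.float64(-0.021), np.float64(-0.0), 0, 0, np.float64(-0.064)] -> [0.531 0.062 0.07  0.986]
[np.float64(-0.037), np.float64(-0.031), np.float64(-0.0), 0, 0, np.float64(-0.064)] -> [0.522 0.059 0.07  1.086]
[np.float64(-0.032), np.float64(-0.045), np.float64(-0.0), 0, 0, np.float64(-0.064)] -> [0.511 0.058 0.07  1.186]
[np.float64(-0.02), np.float64(-0.052), np.float64(-0.0), 0, 0, np.float64(-0.064)] -> [0.5   0.058 0.07  1.286]
[np.float64(-0.016), np.float64(-0.075), np.float64(-0.0), 0, 0, np.float64(-0.076)] -> [0.485 0.059 0.07  1.406]
```

Call:
{"fn": "play_rows", "kwargs": {
  "motion": [
    [0.24,-0.22,0,0,0,-0.03,0],
    [0.48,-0.44,0,0,0,-0.07,0],
    [0.71,-0.65,0,0,0,-0.11,0],
    [0.71,-0.65,0.01,0,0,-0.11,0]
  ],
  "squeeze": 20
}}

```text
time: 2.85
ee_pos: [0.2531, -0.4471, 0.2213]
eef_rot: [0.979, 0.202, 0.001, 0.0]
ft_force: [0.1, -1.2, -0.4]
width: 0.055
```

Call:
{"fn": "play_rows", "kwargs": {
  "motion": [
    [0.25,-0.14,0,0,0,-0.03,0],
    [0.5,-0.28,0,0,0,-0.07,0],
    [0.75,-0.42,0,0,0,-0.1,0],
    [0.93,-0.53,0,0,0,-0.127,0],
    [0.93,-0.53,0,0,0,-0.127,0]
  ]
}}

```text
time: 3.48
ee_pos: [0.3815, -0.2783, 0.2209]
eef_rot: [0.955, 0.297, 0.0, 0.0]
ft_force: [0.1, -0.3, -0.0]
width: 0.0055
```

Call:
{"fn": "play_rows", "kwargs": {
  "motion": [
    [0.25,-0.1,0,0,0,-0.03,0],
    [0.5,-0.2,0,0,0,-0.06,0],
    [0.75,-0.3,0,0,0,-0.1,0],
    [0.864,-0.378,0,0,0,-0.118,0],
    [0.864,-0.378,0,0,0,-0.118,0]
  ]
}}

```text
time: 4.1
ee_pos: [0.4801, -0.12, 0.2205]
eef_rot: [0.924, 0.383, -0.0, -0.0]
ft_force: [-0.0, -0.9, 0.2]
width: 0.0005
```

Call:
{"fn": "play_rows", "kwargs": {
  "motion": [
    [0.25,-0.1,0.05,0,0,0,0],
    [0.5,-0.2,0.1,0,0,0,0],
    [0.75,-0.3,0.15,0,0,0,0],
    [0.964,-0.384,0.2,0,0,0,0],
    [0.964,-0.384,0.2,0,0,0,0]
  ]
}}

```text
time: 4.72
ee_pos: [0.5621, 0.0713, 0.1793]
eef_rot: [0.924, 0.383, -0.001, -0.001]
ft_force: [0.3, -0.6, 0.1]
width: 0.0004
```

```bash
python3 - <<'E'
from h import *
a=eyes.camera("top");b=eyes.camera("side");np.set_printoptions(precision=4,suppress=True)
f=np.load("f.npy")
p=W(pullpt(.8,.007,.008));plan([(*p,.18,.785),(*p,.07,.785)])
print(r.read_state()["width"],r.read_state()["ft_force"])
for n in("fold","pull","door_pivot"):
    for c in(a,b):
        for L in eyes.landmark_of(c,n)[:2]: print(n,c is a,round(L["p"],2),Mi(f,onz(c,L["xy"],.064)))
ov=b["image"][:,:,::-1].copy()
s=3;c=(200,180,340,290);im=cv2.resize(ov,None,fx=s,fy=s,interpolation=cv2.INTER_CUBIC)
q=.8
for P,col in ((M(f,[(-.212,0,.11),(-.212+.103*np.cos(q),-.103*np.sin(q),.11),(-.212+.206*np.cos(q),0,.11)]),(0,0,255)),(np.array([[*p,.18],[*p,.07]]),(255,0,255))):
    cv2.polylines(im,[np.round(proj(b,P)*s+1).astype(int)],False,col,1)
cv2.imwrite("pics/s1.png",im[c[1]*s:c[3]*s,c[0]*s:c[2]*s])
E
```

```text
from [0.5621 0.0677 0.18   0.782 ]
[np.float64(0.01), np.float64(-0.01), np.float64(-0.0), 0, 0, np.float64(-0.002)] -> [0.562 0.071 0.18  0.785]
[np.float64(0.0), np.float64(0.0), np.float64(0.55), 0, 0, np.float64(-0.0)] -> [0.562 0.071 0.07  0.785]
0.00011494948822760763 [-0.7708 -1.367   0.6302]
fold False 0.84 [-0.1306 -0.0591]
pull True 0.25 [-0.062  -0.1828]
door_pivot True 0.98 [-0.2146  0.0035]
door_pivot False 0.62 [-0.213  -0.0048]
door_pivot False 0.33 [-0.1955 -0.2781]
```

View pics/s1.png

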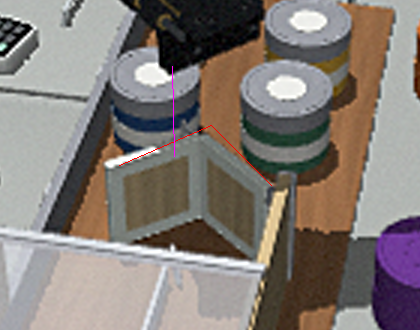

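The leaf sits nearer shut than I assumed: fold seen at (193,133) against predicted (211,126), and both views give q≈0.65. I'll re-plan from that.

```bash
python3 - <<'E'
from h import *
y=-.0135
p=W(pullpt(.65,.008,.008))
w=[(*p,.18,.64),(*p,.07,.64)]
plan(w,(.5622,.0706,.18,.785))
w2=[]
for q,ca,cb in((.65,-.004,-.002),(.75,-.004,-.002),(.85,-.004,-.002),(.95,-.004,-.002),(1.05,-.004,-.002),(1.15,-.004,-.003),(1.25,-.003,-.004),(1.35,-.002,-.006),(1.44,-.002,-.006)):
    w2.append((*W(pullpt(q,ca,cb)),.07,q+y))
# cumulative from call start: calls of 3 waypoints
st=w[-1]
for i in(0,3,6):
    for k in range(i,i+3): plan([w2[k]],st)
    st=w2[i+2]
E
```

```text
from [0.5622 0.0706 0.18   0.785 ]
[np.float64(0.06), np.float64(0.014), np.float64(-0.0), 0, 0, np.float64(0.092)] -> [0.573 0.077 0.18  0.64 ]
[np.float64(0.0), np.float64(0.0), np.float64(0.55), 0, 0, np.float64(-0.0)] -> [0.573 0.077 0.07  0.64 ]
from [0.5726 0.0771 0.07   0.64  ]
[np.float64(-0.06), np.float64(-0.05), np.float64(-0.0), 0, 0, np.float64(0.002)] -> [0.557 0.078 0.07  0.637]
from [0.5726 0.0771 0.07   0.64  ]
[np.float64(-0.101), np.float64(-0.046), np.float64(-0.0), 0, 0, np.float64(-0.061)] -> [0.551 0.072 0.07  0.736]
from [0.5726 0.0771 0.07   0.64  ]
[np.float64(-0.145), np.float64(-0.048), np.float64(-0.0), 0, 0, np.float64(-0.125)] -> [0.544 0.068 0.07  0.836]
from [0.5436 0.0675 0.07   0.8365]
[np.float64(-0.042), np.float64(-0.016), np.float64(-0.0), 0, 0, np.float64(-0.064)] -> [0.536 0.063 0.07  0.936]
from [0.5436 0.0675 0.07   0.8365]
[np.float64(-0.084), np.float64(-0.039), np.float64(-0.0), 0, 0, np.float64(-0.127)] -> [0.527 0.06  0.07  1.036]
from [0.5436 0.0675 0.07   0.8365]
[np.float64(-0.126), np.float64(-0.071), np.float64(-0.0), 0, 0, np.float64(-0.191)] -> [0.516 0.058 0.07  1.136]
from [0.5162 0.0584 0.07   1.1365]
[np.float64(-0.024), np.float64(-0.049), np.float64(-0.0), 0, 0, np.float64(-0.064)] -> [0.505 0.058 0.07  1.236]
from [0.5162 0.0584 0.07   1.1365]
[np.float64(-0.047), np.float64(-0.108), np.float64(-0.0), 0, 0, np.float64(-0.127)] -> [0.493 0.059 0.07  1.336]
from [0.5162 0.0584 0.07   1.1365]
[np.float64(-0.069), np.float64(-0.154), np.float64(-0.0), 0, 0, np.float64(-0.185)] -> [0.482 0.059 0.07  1.426]
```

Call:
{"fn": "play_rows", "kwargs": {
  "motion": [
    [0.06,0.014,0,0,0,0.05,0],
    [0.06,0.014,0,0,0,0.092,0],
    [0.06,0.014,0,0,0,0.092,0]
  ]
}}

```text
time: 5.5
ee_pos: [0.5726, 0.0761, 0.1807]
eef_rot: [0.949, 0.314, 0.0, 0.0]
ft_force: [-0.2, -1.0, -0.1]
width: 0.0006
```

Call:
{"fn": "play_rows", "kwargs": {
  "motion": [
    [0,0,0.18,0,0,0,0],
    [0,0,0.36,0,0,0,0],
    [0,0,0.55,0,0,0,0],
    [0,0,0.55,0,0,0,0]
  ]
}}

```text
time: 6.0
ee_pos: [0.5706, 0.0757, 0.0683]
eef_rot: [0.949, 0.315, -0.002, -0.0]
ft_force: [-1.4, 0.3, 0.3]
width: 0.0001
```

Call:
{"fn": "play_rows", "kwargs": {
  "motion": [
    [-0.03,-0.03,0,0,0,0,0],
    [-0.06,-0.05,0,0,0,0,0],
    [-0.1,-0.046,0,0,0,-0.06,0],
    [-0.145,-0.048,0,0,0,-0.125,0],
    [-0.145,-0.048,0,0,0,-0.125,0]
  ]
}}

```text
time: 6.62
ee_pos: [0.5435, 0.0665, 0.0716]
eef_rot: [0.914, 0.406, 0.0, 0.001]
ft_force: [0.5, 1.1, 0.1]
width: 0.0006
```

```bash
python3 - <<'E'
from h import *
f=np.load("f.npy");b=eyes.camera("side");s=r.read_state();print(s["ee_pos"],s["ft_force"])
p=W(pullpt(.85,-.004,-.002));print(p)
im=cv2.resize(b["image"][:,:,::-1],None,fx=3,fy=3,interpolation=cv2.INTER_CUBIC)
q=.85;P=M(f,[(-.212,0,.11),(-.212+.103*np.cos(q),-.103*np.sin(q),.11),(-.212+.206*np.cos(q),0,.11)])
cv2.polylines(im,[np.round(proj(b,P)*3+1).astype(int)],False,(0,0,255),1)
cv2.imwrite("pics/s2.png",im[540:870,600:1020])
E
```

```text
[0.54374868 0.0666119  0.07146093] [-0.03839844 -0.45385197 -0.15371195]
[0.54362268 0.06752244]
```

View pics/s2.png

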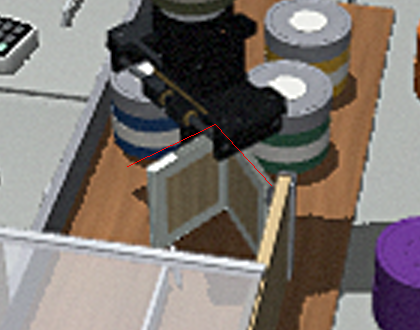

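The door is folding: free edge moved from (108,163) to (150,165). I'll continue along the arc.

Call:
{"fn": "play_rows", "kwargs": {
  "motion": [
    [-0.042,-0.016,0,0,0,-0.064,0],
    [-0.084,-0.039,0,0,0,-0.127,0],
    [-0.126,-0.071,0,0,0,-0.19,0],
    [-0.126,-0.071,0,0,0,-0.19,0]
  ]
}}

```text
time: 7.18
ee_pos: [0.5156, 0.0613, 0.0713]
eef_rot: [0.843, 0.538, 0.001, -0.001]
ft_force: [-2.6, 11.5, 0.3]
width: 0.0004
```

Call:
{"fn": "play_rows", "kwargs": {
  "motion": [
    [-0.024,-0.049,0,0,0,-0.064,0],
    [-0.047,-0.1,0,0,0,-0.127,0],
    [-0.055,-0.12,0,0,0,-0.17,0],
    [-0.055,-0.12,0,0,0,-0.17,0]
  ]
}}

```text
time: 7.68
ee_pos: [0.4915, 0.0631, 0.0717]
eef_rot: [0.764, 0.646, 0.004, -0.001]
ft_force: [8.0, 17.9, -7.2]
width: 0.0003
```

```bash
python3 - <<'E'
from h import *
f=np.load("f.npy");b=eyes.camera("side");s=r.read_state();print(s["ee_pos"],s["ft_force"])
for n in("fold","pull"):
    for L in eyes.landmark_of(b,n)[:2]: print(n,round(L["p"],2),L["xy"],Mi(f,onz(b,L["xy"],.064)))
save(b,"s3",(200,180,340,290),3)
E
```

```text
[0.49149478 0.0630851  0.07173884] [ 6.32797464 17.18373498 -7.71252711]
fold 0.76 [287.4, 230.9] [-0.18696191 -0.10302152]
pull 0.61 [286.8, 232.8] [-0.18676691 -0.09412664]
```

View pics/s3.png

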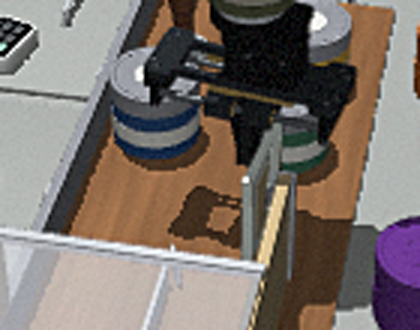

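Fold measured at (-187,-103) mm, so q≈1.33. Folded back, and the leaves stand edge-on at (265,190) in the crop. Now retract and head for the tamper.

```bash
python3 - <<'E'
from h import *
s=(.4915,.0615,.07,1.39)
# commanded pose estimate
w=[(.495,.064,.07,1.39),(.495,.064,.20,1.39),(.56,-.08,.20,1.0),(.609,-.195,.18,.7),(.609,-.195,.051,.7)]
plan(w,s)
E
```

```text
from [0.4915 0.0615 0.07   1.39  ]
[np.float64(0.015), np.float64(0.015), np.float64(-0.0), 0, 0, np.float64(-0.0)] -> [0.495 0.064 0.07  1.39 ]
[np.float64(0.0), np.float64(0.0), np.float64(-0.65), 0, 0, np.float64(-0.0)] -> [0.495 0.064 0.2   1.39 ]
[np.float64(-0.65), np.float64(0.449), np.float64(-0.0), 0, 0, np.float64(0.248)] -> [ 0.56 -0.08  0.2   1.  ]
[np.float64(-0.351), np.float64(0.517), np.float64(0.1), 0, 0, np.float64(0.191)] -> [ 0.609 -0.195  0.18   0.7  ]
[np.float64(0.0), np.float64(0.0), np.float64(0.645), 0, 0, np.float64(-0.0)] -> [ 0.609 -0.195  0.051  0.7  ]
```

Call:
{"fn": "play_rows", "kwargs": {
  "motion": [
    [0.02,0.02,0,0,0,0,0],
    [0.02,0.02,-0.2,0,0,0,0],
    [0.02,0.02,-0.45,0,0,0,0],
    [0.02,0.02,-0.65,0,0,0,0],
    [0.02,0.02,-0.65,0,0,0,0]
  ]
}}

```text
time: 8.45
ee_pos: [0.4962, 0.0616, 0.2038]
eef_rot: [0.765, 0.644, 0.002, 0.002]
ft_force: [0.2, -1.2, -0.5]
width: 0.0001
```

Call:
{"fn": "play_rows", "kwargs": {
  "motion": [
    [-0.2,0.15,0,0,0,0.08,70],
    [-0.4,0.3,0,0,0,0.16,70],
    [-0.65,0.45,0,0,0,0.248,70],
    [-0.65,0.45,0,0,0,0.248,70]
  ]
}}

```text
time: 8.95
ee_pos: [0.5614, -0.0876, 0.1988]
eef_rot: [0.877, 0.48, -0.001, -0.0]
ft_force: [-0.2, 0.7, -0.6]
width: 0.0324
```

Call:
{"fn": "play_rows", "kwargs": {
  "motion": [
    [-0.15,0.22,0.05,0,0,0.08,70],
    [-0.351,0.517,0.1,0,0,0.191,70],
    [-0.351,0.517,0.1,0,0,0.191,70],
    [-0.351,0.517,0.1,0,0,0.191,70]
  ]
}}

```text
time: 9.45
ee_pos: [0.6115, -0.1958, 0.1795]
eef_rot: [0.937, 0.349, -0.0, -0.001]
ft_force: [-0.4, 1.9, 0.0]
width: 0.0601
```

```bash
python3 - <<'E'
from h import *
f=np.load("f.npy");a=eyes.camera("top");b=eyes.camera("side");s=r.read_state();print(s["ee_pos"],s["ft_force"],s["width"])
plan([(.609,-.195,.051,.7)])
for c in(a,b):
  for n,z in(("tamper_mid",.053),("fold",.064),("green_tin_mid",.046),("blue_tin_mid",.046),("yellow_tin_mid",.046),("mat_top",.006)):
    for L in eyes.landmark_of(c,n)[:2]:
        X=onz(c,L["xy"],z)[:2];print(n,c is a,round(L["p"],2),X.round(4),Mi(f,X).round(4))
save(b,"s4",(190,130,350,250),4)
E
```

```text
[ 0.61169687 -0.19416943  0.18067352] [0.29091699 0.72510592 0.11721511] 0.0606990434283192
from [ 0.6117 -0.1942  0.1807  0.715 ]
[np.float64(-0.013), np.float64(-0.006), np.float64(0.648), 0, 0, np.float64(0.01)] -> [ 0.609 -0.195  0.051  0.7  ]
tamper_mid True 0.62 [0.4535 0.1605] [-0.2129  0.0127]
tamper_mid True 0.58 [ 0.5232 -0.3962] [-0.1357 -0.5431]
fold True 0.74 [0.4669 0.053 ] [-0.1981 -0.0947]
green_tin_mid True 0.89 [ 0.2999 -0.1886] [-0.3618 -0.3386]
green_tin_mid True 0.73 [0.2983 0.1719] [-0.3683  0.0219]
blue_tin_mid True 0.96 [ 0.5994 -0.0288] [-0.0645 -0.1746]
yellow_tin_mid True 0.94 [ 0.4606 -0.1656] [-0.2014 -0.3134]
mat_top True 0.87 [ 0.5236 -0.4107] [-0.1351 -0.5575]
tamper_mid False 0.52 [ 0.6006 -0.1901] [-0.0611 -0.336 ]
fold False 0.74 [0.4648 0.0383] [-0.2    -0.1094]
green_tin_mid False 0.89 [ 0.4758 -0.0353] [-0.188  -0.1828]
green_tin_mid False 0.73 [0.3028 0.1718] [-0.3638  0.0219]
blue_tin_mid False 0.68 [ 0.5998 -0.0387] [-0.064  -0.1846]
yellow_tin_mid False 0.93 [ 0.4674 -0.1706] [-0.1946 -0.3182]
yellow_tin_mid False 0.22 [ 0.6133 -0.0571] [-0.0503 -0.2028]
mat_top False 0.56 [ 0.5208 -0.4129] [-0.1379 -0.5598]
```

View pics/s4.png

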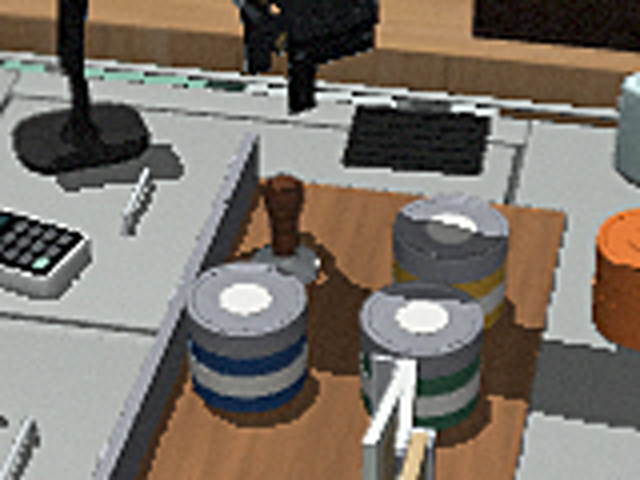

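Door is now at q≈1.4 and the tamper at crop (285,230), about world (0.605,-0.193). The mat is empty. I'll grasp.

Call:
{"fn": "play_rows", "kwargs": {
  "motion": [
    [-0.02,0,0.2,0,0,0,70],
    [-0.02,0,0.45,0,0,0,70],
    [-0.02,0,0.645,0,0,0,70],
    [-0.02,0,0.645,0,0,0,70],
    [-0.02,0,0.645,0,0,0,10]
  ],
  "squeeze": 30
}}

```text
time: 10.78
ee_pos: [0.6097, -0.1992, 0.0534]
eef_rot: [0.937, 0.349, 0.001, 0.001]
ft_force: [0.1, 1.3, 0.2]
width: 0.0569
```

Call:
{"fn": "play_rows", "kwargs": {
  "motion": [
    [0,0,0,0,0,0,10],
    [0,0,0,0,0,0,10],
    [0,0,0,0,0,0,10],
    [0,0,0,0,0,0,10]
  ]
}}

```text
time: 11.28
ee_pos: [0.609, -0.1989, 0.0522]
eef_rot: [0.937, 0.349, 0.0, 0.0]
ft_force: [-3.3, 1.9, 5.3]
width: 0.0316
```

Call:
{"fn": "play_rows", "kwargs": {
  "motion": [
    [0,0,-0.03,0,0,0,10],
    [0,0,-0.07,0,0,0,10],
    [0,0,-0.07,0,0,0,10]
  ]
}}

```text
time: 11.65
ee_pos: [0.609, -0.1994, 0.0663]
eef_rot: [0.937, 0.348, 0.0, 0.0]
ft_force: [0.4, 0.6, -3.5]
width: 0.0322
```

```bash
python3 - <<'E'
from h import *
print(r.read_state()["width"],r.read_state()["ft_force"])
plan([(.57,-.30,.065,.5),(.528,-.412,.065,.3),(.528,-.412,.052,.3)])
E
```

```text
0.03215394681247269 [ 0.43894071  0.64470926 -3.50323945]
from [ 0.609  -0.1994  0.0663  0.7119]
[np.float64(-0.476), np.float64(0.253), np.float64(0.006), 0, 0, np.float64(0.135)] -> [ 0.57  -0.3    0.065  0.5  ]
[np.float64(-0.453), np.float64(0.391), np.float64(-0.0), 0, 0, np.float64(0.127)] -> [ 0.528 -0.412  0.065  0.3  ]
[np.float64(0.0), np.float64(0.0), np.float64(0.065), 0, 0, np.float64(-0.0)] -> [ 0.528 -0.412  0.052  0.3  ]
```

Call:
{"fn": "play_rows", "kwargs": {
  "motion": [
    [-0.12,0.06,0,0,0,0.03,10],
    [-0.24,0.13,0,0,0,0.06,10],
    [-0.36,0.19,0,0,0,0.1,10],
    [-0.476,0.253,0,0,0,0.135,10]
  ]
}}

```text
time: 12.15
ee_pos: [0.5685, -0.302, 0.0655]
eef_rot: [0.97, 0.245, -0.0, 0.0]
ft_force: [-0.6, -0.0, -3.4]
width: 0.0316
```

Call:
{"fn": "play_rows", "kwargs": {
  "motion": [
    [-0.11,0.1,0,0,0,0.03,10],
    [-0.23,0.2,0,0,0,0.06,10],
    [-0.34,0.3,0,0,0,0.1,10],
    [-0.453,0.391,0,0,0,0.127,10],
    [-0.453,0.391,0,0,0,0.127,10]
  ]
}}

```text
time: 12.78
ee_pos: [0.5253, -0.4159, 0.0653]
eef_rot: [0.989, 0.147, -0.001, 0.001]
ft_force: [-0.5, 0.7, -3.3]
width: 0.032
```

```bash
python3 - <<'E'
from h import *
b=eyes.camera("side");print(r.read_state()["width"],r.read_state()["ft_force"])
plan([(.528,-.412,.052,.3)])
save(b,"s5",(230,110,370,230),4)
E
```

```text
0.03223937092852245 [ 0.60955043  0.10430283 -4.81048628]
from [ 0.5265 -0.4136  0.0653  0.2974]
[np.float64(0.009), np.float64(-0.006), np.float64(0.067), 0, 0, np.float64(-0.002)] -> [ 0.528 -0.412  0.052  0.3  ]
```

View pics/s5.png

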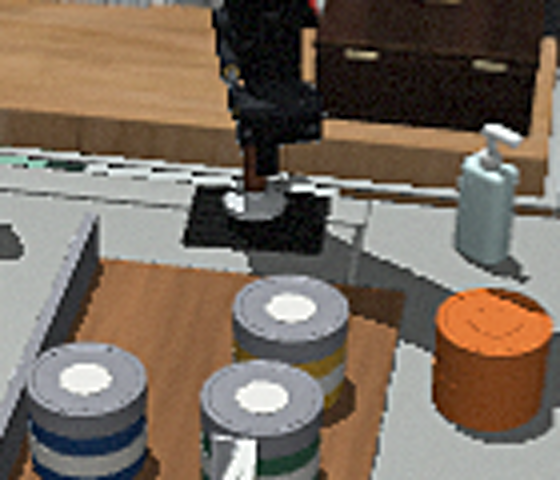

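The tamper foot at (258,203) hangs over the mat (190–330, 187–255). Lower it, release and retreat.

Call:
{"fn": "play_rows", "kwargs": {
  "motion": [
    [0.01,-0.03,0,0,0,0,10],
    [0.01,-0.03,0.035,0,0,0,10],
    [0.01,-0.03,0.07,0,0,0,10],
    [0.01,-0.03,0.07,0,0,0,10]
  ]
}}

```text
time: 13.32
ee_pos: [0.5283, -0.4041, 0.0518]
eef_rot: [0.989, 0.15, 0.0, -0.0]
ft_force: [-3.3, 4.1, 3.8]
width: 0.0317
```

Call:
{"fn": "play_rows", "kwargs": {
  "motion": [
    [0,0,0,0,0,0,75],
    [0,0,0,0,0,0,75],
    [0,0,0,0,0,0,75],
    [0,0,0,0,0,0,75],
    [0,0,-0.1,0,0,0,75]
  ]
}}

```text
time: 13.95
ee_pos: [0.5268, -0.4049, 0.0708]
eef_rot: [0.989, 0.15, -0.001, -0.001]
ft_force: [0.6, 0.7, -0.3]
width: 0.0642
```

Call:
{"fn": "play_rows", "kwargs": {
  "motion": [
    [0,0,-0.3,0,0,0,60],
    [0,0,-0.6,0,0,0,60],
    [0,0,-0.65,0,0,0,60]
  ]
}}

```text
time: 14.32
ee_pos: [0.5299, -0.4063, 0.2086]
eef_rot: [0.989, 0.15, 0.003, 0.003]
ft_force: [0.9, 0.4, -0.4]
width: 0.0532
```

```bash
python3 - <<'E'
from h import *
f=np.load("f.npy");a=eyes.camera("top");b=eyes.camera("side");s=r.read_state();print(s["ee_pos"],s["ft_force"],s["width"])
for c in(a,b):
  for n,z in(("tamper_mid",.053),("fold",.064),("green_tin_mid",.046),("blue_tin_mid",.046),("yellow_tin_mid",.046),("mat_top",.006)):
    for L in eyes.landmark_of(c,n)[:3]:
        X=onz(c,L["xy"],z)[:2];print(n,c is a,round(L["p"],2),X.round(4),Mi(f,X).round(4))
plan([(.55,-.25,.18,.9),(.6,-.14,.18,1.5),(.6,-.14,.05,1.557)])
# circle-fit tins in top view
g=cv2.resize(cv2.cvtColor(a["image"],cv2.COLOR_RGB2GRAY),None,fx=3,fy=3,interpolation=cv2.INTER_CUBIC)
c=cv2.HoughCircles(cv2.GaussianBlur(g,(7,7),0),cv2.HOUGH_GRADIENT,1.5,60,param1=100,param2=35,minRadius=38,maxRadius=55)
for u,v,rr in c[0][:10]: print("hough",u/3,v/3,rr/3,onz(a,(u/3-.33,v/3-.33),.086)[:2].round(4))
save(b,"s6",(190,110,350,290),3)
E
```

```text
[ 0.52854164 -0.40574033  0.20432994] [ 0.2167529  -0.32735559 -1.20222153] 0.052626606097450714
tamper_mid True 0.56 [ 0.5309 -0.3894] [-0.1282 -0.5361]
fold True 0.48 [0.4635 0.0474] [-0.2014 -0.1003]
green_tin_mid True 0.81 [ 0.4716 -0.0473] [-0.1921 -0.1949]
green_tin_mid True 0.78 [ 0.305  -0.1811] [-0.3568 -0.3309]
green_tin_mid True 0.63 [0.308  0.1651] [-0.3585  0.0153]
blue_tin_mid True 0.64 [ 0.603 -0.03 ] [-0.0609 -0.1759]
yellow_tin_mid True 0.71 [ 0.4644 -0.1654] [-0.1977 -0.3131]
mat_top True 0.78 [ 0.5223 -0.4112] [-0.1365 -0.5581]
tamper_mid False 0.71 [ 0.5295 -0.3918] [-0.1295 -0.5386]
fold False 0.77 [0.4698 0.0331] [-0.1949 -0.1145]
green_tin_mid False 0.75 [ 0.2902 -0.1913] [-0.3715 -0.3413]
green_tin_mid False 0.68 [ 0.4739 -0.0412] [-0.1898 -0.1888]
green_tin_mid False 0.62 [0.3051 0.1703] [-0.3614  0.0204]
blue_tin_mid False 0.61 [ 0.5997 -0.0486] [-0.064  -0.1945]
yellow_tin_mid False 0.63 [ 0.6567 -0.3206] [-0.0033 -0.4657]
mat_top False 0.75 [ 0.5323 -0.4235] [-0.1262 -0.5702]
from [ 0.5278 -0.4053  0.2014  0.3007]
[np.float64(0.336), np.float64(-0.709), np.float64(0.107), 0, 0, np.float64(-0.382)] -> [ 0.55 -0.25  0.18  0.9 ]
[np.float64(0.586), np.float64(-0.146), np.float64(-0.0), 0, 0, np.float64(-0.382)] -> [ 0.6  -0.14  0.18  1.5 ]
[np.float64(0.0), np.float64(0.0), np.float64(0.65), 0, 0, np.float64(-0.036)] -> [ 0.6   -0.14   0.05   1.557]
hough 93.25 202.75 13.066667 [0.5205 0.5615]
hough 292.25 175.75 15.116666 [ 0.6083 -0.0395]
hough 103.75 163.75 13.316667 [0.6423 0.5383]
hough 332.25 221.75 15.316667 [ 0.4649 -0.1608]
hough 292.75 219.75 16.016666 [ 0.4706 -0.0406]
hough 103.25 112.75 14.716667 [0.8065 0.55  ]
hough 340.25 277.25 15.066667 [ 0.2978 -0.1815]
hough 223.25 274.25 17.466667 [0.3063 0.1664]
hough 265.25 105.75 16.816668 [0.8359 0.0453]
```

View pics/s6.png

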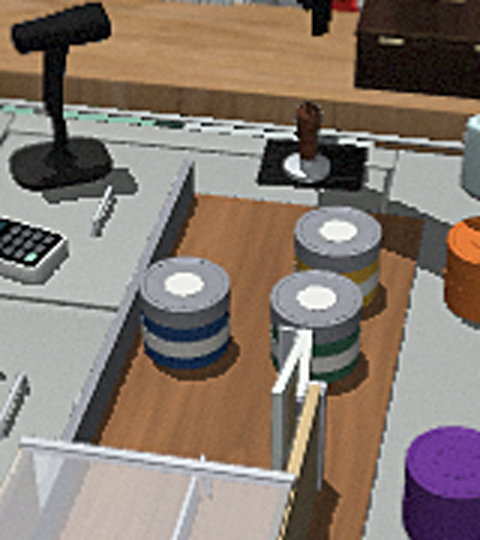

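Tamper stands upright on the mat (foot at crop (307,165)). Now blue: cradle it between half-open fingers and slide along the rail.

```bash
python3 - <<'E'
from h import *
p=W((-.051,-.26))
plan([(.54,-.26,.18,.9),(*p,.16,1.557),(*p,.052,1.557)])
E
```

```text
from [ 0.5278 -0.4053  0.2014  0.3007]
[np.float64(0.274), np.float64(-0.676), np.float64(0.107), 0, 0, np.float64(-0.382)] -> [ 0.54 -0.26  0.18  0.9 ]
[np.float64(0.794), np.float64(-0.172), np.float64(0.1), 0, 0, np.float64(-0.418)] -> [ 0.612 -0.114  0.16   1.557]
[np.float64(0.0), np.float64(0.0), np.float64(0.54), 0, 0, np.float64(-0.0)] -> [ 0.612 -0.114  0.052  1.557]
```

Call:
{"fn": "play_rows", "kwargs": {
  "motion": [
    [0.07,-0.17,0.02,0,0,-0.09,52],
    [0.14,-0.34,0.05,0,0,-0.18,52],
    [0.21,-0.51,0.08,0,0,-0.27,52],
    [0.274,-0.676,0.107,0,0,-0.36,52],
    [0.274,-0.676,0.107,0,0,-0.382,52]
  ]
}}

```text
time: 15.65
ee_pos: [0.5407, -0.2565, 0.1802]
eef_rot: [0.899, 0.438, 0.0, -0.0]
ft_force: [0.5, -1.2, -0.6]
width: 0.0455
```

Call:
{"fn": "play_rows", "kwargs": {
  "motion": [
    [0.2,-0.04,0.02,0,0,-0.1,52],
    [0.4,-0.08,0.05,0,0,-0.2,52],
    [0.6,-0.12,0.08,0,0,-0.3,52],
    [0.794,-0.172,0.1,0,0,-0.4,52],
    [0.794,-0.172,0.1,0,0,-0.418,52]
  ]
}}

```text
time: 16.27
ee_pos: [0.6126, -0.1109, 0.16]
eef_rot: [0.71, 0.704, 0.001, -0.001]
ft_force: [0.4, -0.0, 1.0]
width: 0.0453
```

```bash
python3 - <<'E'
from h import *
print(r.read_state()["width"])
p=W((-.051,-.26));plan([(*p,.052,1.557)])
E
```

```text
0.04528750926636767
from [ 0.6126 -0.1109  0.16    1.5634]
[np.float64(-0.017), np.float64(-0.004), np.float64(0.54), 0, 0, np.float64(0.004)] -> [ 0.612 -0.114  0.052  1.557]
```

Call:
{"fn": "play_rows", "kwargs": {
  "motion": [
    [-0.02,0,0.18,0,0,0,52],
    [-0.02,0,0.36,0,0,0,52],
    [-0.02,0,0.54,0,0,0,52],
    [-0.02,0,0.54,0,0,0,52]
  ]
}}

```text
time: 16.77
ee_pos: [0.6097, -0.1199, 0.0498]
eef_rot: [0.713, 0.701, -0.002, -0.002]
ft_force: [0.5, -0.4, 0.8]
width: 0.0453
```

Call:
{"fn": "play_rows", "kwargs": {
  "motion": [
    [0.08,0,0,0,0,0,52],
    [0.16,0,0,0,0,0,52],
    [0.24,0,0,0,0,0,52],
    [0.32,0,0,0,0,0,52],
    [0.4,0,0,0,0,0,52]
  ]
}}

```text
time: 17.4
ee_pos: [0.6129, -0.037, 0.0524]
eef_rot: [0.712, 0.702, 0.0, 0.0]
ft_force: [-0.6, -1.3, -0.0]
width: 0.046
```

```bash
python3 - <<'E'
from h import *
f=np.load("f.npy");a=eyes.camera("top");b=eyes.camera("side");s=r.read_state();print(Mi(f,s["ee_pos"]),s["ft_force"],s["width"])
for c in(a,b):
  for n,z in(("blue_tin_mid",.046),("yellow_tin_mid",.046)):
    for L in eyes.landmark_of(c,n)[:2]:
        X=onz(c,L["xy"],z)[:2];print(n,c is a,round(L["p"],2),X.round(4),Mi(f,X).round(4))
save(b,"s7",(190,150,350,290),3)
E
```

```text
[-0.05108944 -0.18056422] [ 0.33632641 -0.20496413 -0.40672253] 0.04498156673676507
blue_tin_mid True 0.66 [0.6161 0.0215] [-0.0485 -0.1242]
blue_tin_mid True 0.22 [ 0.6723 -0.3272] [ 0.0124 -0.4721]
yellow_tin_mid True 0.28 [0.4684 0.0472] [-0.1965 -0.1005]
blue_tin_mid False 0.58 [0.6031 0.0172] [-0.0615 -0.1286]
yellow_tin_mid False 0.84 [ 0.4635 -0.1593] [-0.1987 -0.307 ]
yellow_tin_mid False 0.58 [0.5831 0.1728] [-0.0835  0.0267]
```

View pics/s7.png

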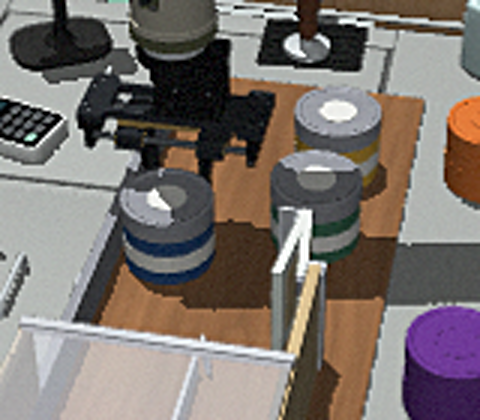

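Blue is cradled and sliding along the rail (crop (168,225)); the fingers clear the rail. I'll push it into the lane.

Call:
{"fn": "play_rows", "kwargs": {
  "motion": [
    [0.08,0,0,0,0,0,52],
    [0.16,0,0,0,0,0,52],
    [0.24,0,0,0,0,0,52],
    [0.32,0,0,0,0,0,52],
    [0.4,0,0,0,0,0,52]
  ]
}}

```text
time: 18.32
ee_pos: [0.6138, 0.0431, 0.0521]
eef_rot: [0.712, 0.702, -0.0, 0.0]
ft_force: [0.3, -0.9, -0.4]
width: 0.0454
```

Call:
{"fn": "play_rows", "kwargs": {
  "motion": [
    [0.08,0,0,0,0,0,52],
    [0.16,0,0,0,0,0,52],
    [0.24,0,0,0,0,0,52],
    [0.32,0,0,0,0,0,52],
    [0.4,0,0,0,0,0,52]
  ]
}}

```text
time: 18.95
ee_pos: [0.615, 0.1228, 0.0521]
eef_rot: [0.712, 0.702, -0.0, 0.0]
ft_force: [0.6, -1.0, 0.3]
width: 0.0453
```

Call:
{"fn": "play_rows", "kwargs": {
  "motion": [
    [0.07,0,0,0,0,0,52],
    [0.14,0,0,0,0,0,52],
    [0.21,0,0,0,0,0,52],
    [0.28,0,0,0,0,0,52],
    [0.33,0,0,0,0,0,52]
  ]
}}

```text
time: 19.58
ee_pos: [0.6157, 0.189, 0.0521]
eef_rot: [0.712, 0.702, 0.0, -0.0]
ft_force: [0.3, -1.2, 1.0]
width: 0.0451
```

```bash
python3 - <<'E'
from h import *
f=np.load("f.npy");a=eyes.camera("top");b=eyes.camera("side");s=r.read_state();print(Mi(f,s["ee_pos"]),s["ft_force"],s["width"])
for c in(a,b):
  for n,z in(("blue_tin_mid",.046),("green_tin_mid",.046),("yellow_tin_mid",.046)):
    for L in eyes.landmark_of(c,n)[:3]:
        X=onz(c,L["xy"],z)[:2];print(n,c is a,round(L["p"],2),X.round(4),Mi(f,X).round(4))
save(b,"s8",(170,150,350,310),3)
E
```

```text
[-0.05132497  0.04398338] [-1.00900896  1.20361467 -0.96341768] 0.04546510688005202
blue_tin_mid True 0.82 [0.6176 0.2539] [-0.0501  0.1083]
green_tin_mid True 0.67 [0.308  0.1654] [-0.3585  0.0156]
yellow_tin_mid True 0.57 [ 0.454  -0.1664] [-0.2081 -0.3143]
green_tin_mid False 0.8 [ 0.4807 -0.0264] [-0.1833 -0.1738]
green_tin_mid False 0.65 [ 0.3019 -0.1722] [-0.3601 -0.3221]
green_tin_mid False 0.65 [ 0.5249 -0.4113] [-0.1338 -0.5582]
yellow_tin_mid False 0.59 [ 0.4642 -0.1643] [-0.1979 -0.312 ]
```

View pics/s8.png

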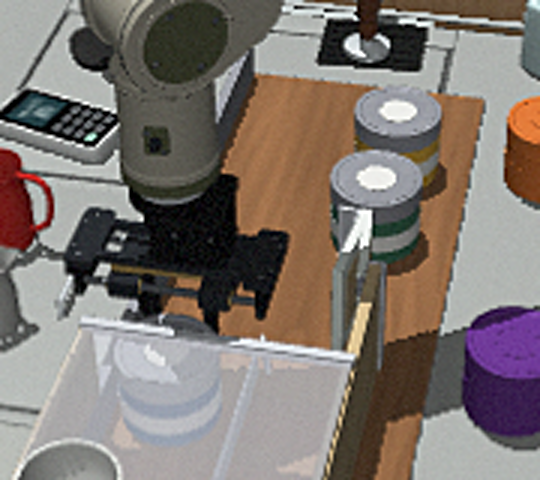

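Blue is in the lane at (-50,+108) mm. Next green: push it back to the rail from the front, then along.

```bash
python3 - <<'E'
from h import *
S=(*W((-.051,.047)),.052,1.557)
w=[(*W((-.051,.03)),.16,1.557),(*W((-.14,-.10)),.16,.78),(*W((-.249,-.192)),.16,-.0135),(*W((-.249,-.192)),.052,-.0135)]
plan(w,S)
E
```

```text
from [0.6159 0.1927 0.052  1.557 ]
[np.float64(-0.085), np.float64(0.0), np.float64(-0.54), 0, 0, np.float64(-0.0)] -> [0.616 0.176 0.16  1.557]
[np.float64(-0.65), np.float64(-0.445), np.float64(-0.0), 0, 0, np.float64(0.495)] -> [0.525 0.047 0.16  0.78 ]
[np.float64(-0.71), np.float64(-0.066), np.float64(-0.0), 0, 0, np.float64(0.505)] -> [ 0.415 -0.044  0.16  -0.014]
[np.float64(0.0), np.float64(-0.0), np.float64(0.54), 0, 0, np.float64(-0.0)] -> [ 0.415 -0.044  0.052 -0.014]
```

Call:
{"fn": "play_rows", "kwargs": {
  "motion": [
    [-0.05,0,0,0,0,0,52],
    [-0.085,0,-0.18,0,0,0,52],
    [-0.085,0,-0.36,0,0,0,60],
    [-0.085,0,-0.54,0,0,0,87],
    [-0.085,0,-0.54,0,0,0,87]
  ]
}}

```text
time: 20.6
ee_pos: [0.6171, 0.1706, 0.1633]
eef_rot: [0.712, 0.702, 0.002, 0.001]
ft_force: [1.0, -0.0, 0.1]
width: 0.0648
```

Call:
{"fn": "play_rows", "kwargs": {
  "motion": [
    [-0.13,-0.09,0,0,0,0.1,87],
    [-0.26,-0.18,0,0,0,0.2,87],
    [-0.4,-0.27,0,0,0,0.3,87],
    [-0.55,-0.36,0,0,0,0.4,87],
    [-0.65,-0.445,0,0,0,0.495,87]
  ]
}}

```text
time: 21.22
ee_pos: [0.5237, 0.0395, 0.1592]
eef_rot: [0.926, 0.377, -0.001, 0.0]
ft_force: [-0.0, -0.0, 1.2]
width: 0.0757
```

Call:
{"fn": "play_rows", "kwargs": {
  "motion": [
    [-0.14,0,0,0,0,0.1,87],
    [-0.28,-0.02,0,0,0,0.2,87],
    [-0.42,-0.03,0,0,0,0.3,87],
    [-0.56,-0.05,0,0,0,0.4,87],
    [-0.71,-0.066,0,0,0,0.505,87]
  ]
}}

```text
time: 21.85
ee_pos: [0.4132, -0.0495, 0.1594]
eef_rot: [1.0, -0.01, -0.0, 0.0]
ft_force: [0.4, -0.3, -1.0]
width: 0.0757
```

```bash
python3 - <<'E'
from h import *
f=np.load("f.npy");print(r.read_state()["width"])
a=eyes.camera("top");b=eyes.camera("side")
plan([(*W((-.249,-.192)),.052,-.0135)])
for c in(a,b):
  for n,z in(("green_tin_mid",.046),("yellow_tin_mid",.046),("blue_tin_mid",.046)):
    for L in eyes.landmark_of(c,n)[:3]:
        X=onz(c,L["xy"],z)[:2];print(n,c is a,round(L["p"],2),X.round(4),Mi(f,X).round(4))
E
```

```text
0.0757437195457083
from [ 0.4122 -0.051   0.1593 -0.0215]
[np.float64(0.012), np.float64(-0.037), np.float64(0.537), 0, 0, np.float64(-0.005)] -> [ 0.415 -0.044  0.052 -0.014]
green_tin_mid True 0.73 [ 0.2969 -0.1898] [-0.3648 -0.3398]
green_tin_mid True 0.59 [0.3074 0.1611] [-0.3591  0.0113]
green_tin_mid True 0.34 [0.6024 0.2491] [-0.0653  0.1032]
yellow_tin_mid True 0.61 [ 0.4647 -0.1757] [-0.1972 -0.3234]
blue_tin_mid True 0.58 [0.6157 0.245 ] [-0.0519  0.0994]
green_tin_mid False 0.97 [ 0.2948 -0.1842] [-0.367  -0.3342]
green_tin_mid False 0.78 [ 0.4776 -0.0446] [-0.1861 -0.1921]
green_tin_mid False 0.74 [0.3156 0.1674] [-0.3509  0.0177]
yellow_tin_mid False 0.88 [ 0.4712 -0.1619] [-0.1909 -0.3095]
```

Call:
{"fn": "play_rows", "kwargs": {
  "motion": [
    [0,-0.03,0.18,0,0,0,87],
    [0,-0.03,0.36,0,0,0,87],
    [0,-0.03,0.54,0,0,0,87],
    [0,-0.03,0.54,0,0,0,87]
  ]
}}

```text
time: 22.75
ee_pos: [0.4131, -0.0415, 0.0503]
eef_rot: [1.0, -0.006, -0.002, -0.001]
ft_force: [-0.1, -0.2, 0.7]
width: 0.0757
```

Call:
{"fn": "play_rows", "kwargs": {
  "motion": [
    [0.08,0,0,0,0,0,87],
    [0.16,0,0,0,0,0,87],
    [0.24,0,0,0,0,0,87],
    [0.32,0,0,0,0,0,87],
    [0.4,0,0,0,0,0,87]
  ]
}}

```text
time: 23.38
ee_pos: [0.4961, -0.0436, 0.0532]
eef_rot: [1.0, -0.007, 0.0, 0.0]
ft_force: [-1.9, 0.2, 1.6]
width: 0.0758
```

Call:
{"fn": "play_rows", "kwargs": {
  "motion": [
    [0.08,0,0,0,0,0,87],
    [0.16,0,0,0,0,0,87],
    [0.24,0,0,0,0,0,87],
    [0.32,0,0,0,0,0,87],
    [0.38,0,0,0,0,0,87]
  ]
}}

```text
time: 24.0
ee_pos: [0.572, -0.0446, 0.053]
eef_rot: [1.0, -0.007, 0.0, 0.0]
ft_force: [-0.9, -0.3, 0.7]
width: 0.0757
```

```bash
python3 - <<'E'
from h import *
f=np.load("f.npy");s=r.read_state();print(s["width"],s["ft_force"],Mi(f,s["ee_pos"]),s["ee_pos"])
a=eyes.camera("top");b=eyes.camera("side")
for c in(a,b):
  for n,z in(("green_tin_mid",.046),("yellow_tin_mid",.046)):
    for L in eyes.landmark_of(c,n)[:3]:
        X=onz(c,L["xy"],z)[:2];print(n,c is a,round(L["p"],2),X.round(4),Mi(f,X).round(4))
save(b,"s9",(190,130,350,290),3)
E
```

```text
0.0757445851089281 [-0.92413089 -0.28515787  0.73332725] [-0.09173649 -0.19084261] [ 0.57196206 -0.04459423  0.0529723 ]
green_tin_mid True 0.92 [0.3013 0.1656] [-0.3652  0.0156]
green_tin_mid False 0.92 [ 0.6235 -0.0421] [-0.0402 -0.1877]
green_tin_mid False 0.68 [ 0.2937 -0.1771] [-0.3682 -0.3271]
green_tin_mid False 0.62 [0.3095 0.171 ] [-0.3571  0.0212]
yellow_tin_mid False 0.88 [ 0.4712 -0.1642] [-0.1909 -0.3118]
```

View pics/s9.png

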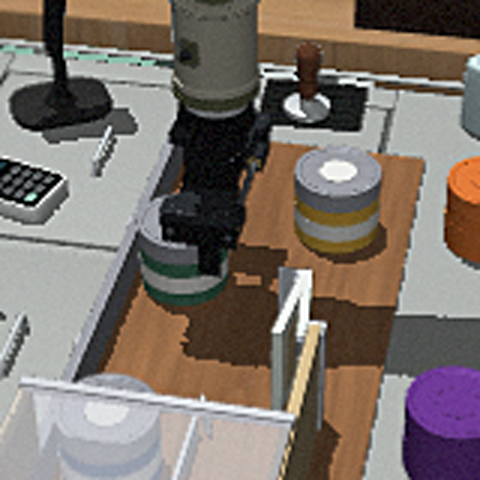

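Green is now at the rail (crop (185,250)). I go behind it and push it into the lane.

```bash
python3 - <<'E'
from h import *
S=(*W((-.0917,-.191)),.052,-.0135)
w=[(*W((-.13,-.191)),.16,-.0135),(*W((-.09,-.24)),.16,.78),(*W((-.051,-.27)),.16,1.557),(*W((-.051,-.27)),.052,1.557)]
plan(w,S)
E
```

```text
from [ 0.572  -0.0448  0.052  -0.0135]
[np.float64(-0.191), np.float64(-0.0), np.float64(-0.54), 0, 0, np.float64(-0.0)] -> [ 0.534 -0.044  0.16  -0.014]
[np.float64(0.2), np.float64(0.245), np.float64(-0.0), 0, 0, np.float64(-0.505)] -> [ 0.573 -0.094  0.16   0.78 ]
[np.float64(0.03), np.float64(0.244), np.float64(-0.0), 0, 0, np.float64(-0.495)] -> [ 0.612 -0.124  0.16   1.557]
[np.float64(0.0), np.float64(0.0), np.float64(0.54), 0, 0, np.float64(-0.0)] -> [ 0.612 -0.124  0.052  1.557]
```

Call:
{"fn": "play_rows", "kwargs": {
  "motion": [
    [-0.1,0,0,0,0,0,87],
    [-0.19,0,0,0,0,0,87],
    [-0.19,0,-0.25,0,0,0,87],
    [-0.19,0,-0.54,0,0,0,70],
    [-0.19,0,-0.54,0,0,0,52]
  ]
}}

```text
time: 24.92
ee_pos: [0.5349, -0.044, 0.1648]
eef_rot: [1.0, -0.007, 0.004, 0.001]
ft_force: [-0.0, -0.4, -1.6]
width: 0.0629
```

Call:
{"fn": "play_rows", "kwargs": {
  "motion": [
    [0.04,0.05,0,0,0,-0.1,52],
    [0.08,0.1,0,0,0,-0.2,52],
    [0.12,0.15,0,0,0,-0.3,52],
    [0.16,0.2,0,0,0,-0.4,52],
    [0.2,0.245,0,0,0,-0.505,52]
  ]
}}

```text
time: 25.55
ee_pos: [0.5715, -0.094, 0.1594]
eef_rot: [0.924, 0.382, -0.001, -0.0]
ft_force: [0.4, -0.5, -0.4]
width: 0.0454
```

Call:
{"fn": "play_rows", "kwargs": {
  "motion": [
    [0,0.05,0,0,0,-0.1,52],
    [0.01,0.1,0,0,0,-0.2,52],
    [0.02,0.15,0,0,0,-0.3,52],
    [0.03,0.2,0,0,0,-0.4,52],
    [0.03,0.244,0,0,0,-0.495,52]
  ]
}}

```text
time: 26.18
ee_pos: [0.6102, -0.1241, 0.1593]
eef_rot: [0.71, 0.704, -0.0, -0.0]
ft_force: [1.1, 0.5, -0.2]
width: 0.0454
```

```bash
python3 - <<'E'
from h import *
f=np.load("f.npy");s=r.read_state();print(s["width"],s["ft_force"],Mi(f,s["ee_pos"]))
plan([(*W((-.051,-.27)),.052,1.557)])
a=eyes.camera("top");b=eyes.camera("side")
for c in(a,b):
  for n,z in(("green_tin_mid",.046),("yellow_tin_mid",.046),("blue_tin_mid",.046)):
    for L in eyes.landmark_of(c,n)[:3]:
        X=onz(c,L["xy"],z)[:2];print(n,c is a,round(L["p"],2),X.round(4),Mi(f,X).round(4))
E
```

```text
0.04541607226806252 [ 1.10114124  0.51278677 -0.15392104] [-0.05241887 -0.26986122]
from [ 0.6102 -0.1241  0.1593  1.5625]
[np.float64(-0.001), np.float64(0.007), np.float64(0.536), 0, 0, np.float64(0.003)] -> [ 0.612 -0.124  0.052  1.557]
green_tin_mid True 0.97 [0.3041 0.1598] [-0.3624  0.0099]
green_tin_mid True 0.96 [ 0.6224 -0.0533] [-0.0412 -0.1989]
green_tin_mid True 0.58 [ 0.2902 -0.1884] [-0.3715 -0.3385]
yellow_tin_mid True 0.91 [ 0.4704 -0.1655] [-0.1916 -0.3131]
blue_tin_mid True 0.88 [0.607  0.2413] [-0.0606  0.0955]
green_tin_mid False 0.95 [0.3102 0.1727] [-0.3564  0.0229]
green_tin_mid False 0.92 [ 0.2955 -0.1801] [-0.3663 -0.3301]
green_tin_mid False 0.73 [ 0.6215 -0.0378] [-0.0423 -0.1834]
yellow_tin_mid False 0.74 [ 0.6137 -0.0264] [-0.0502 -0.1721]
yellow_tin_mid False 0.67 [ 0.459  -0.1489] [-0.2033 -0.2967]
blue_tin_mid False 0.27 [0.4677 0.1251] [-0.1983 -0.0225]
```

Call:
{"fn": "play_rows", "kwargs": {
  "motion": [
    [0,0,0.18,0,0,0,52],
    [0,0,0.36,0,0,0,52],
    [0,0,0.535,0,0,0,52],
    [0,0,0.535,0,0,0,52]
  ]
}}

```text
time: 27.08
ee_pos: [0.6087, -0.1237, 0.051]
eef_rot: [0.712, 0.702, -0.001, -0.002]
ft_force: [0.3, 0.0, 0.7]
width: 0.0453
```

Call:
{"fn": "play_rows", "kwargs": {
  "motion": [
    [0.08,0,0,0,0,0,52],
    [0.16,0,0,0,0,0,52],
    [0.24,0,0,0,0,0,52],
    [0.32,0,0,0,0,0,52],
    [0.4,0,0,0,0,0,52]
  ]
}}

```text
time: 27.7
ee_pos: [0.6118, -0.0429, 0.0534]
eef_rot: [0.712, 0.702, 0.0, 0.0]
ft_force: [-0.3, -1.8, 1.2]
width: 0.0454
```

Call:
{"fn": "play_rows", "kwargs": {
  "motion": [
    [0.08,0,0,0,0,0,52],
    [0.16,0,0,0,0,0,52],
    [0.24,0,0,0,0,0,52],
    [0.32,0,0,0,0,0,52],
    [0.4,0,0,0,0,0,52]
  ]
}}

```text
time: 28.32
ee_pos: [0.6127, 0.037, 0.0531]
eef_rot: [0.712, 0.702, -0.0, 0.0]
ft_force: [-0.4, -1.3, 1.0]
width: 0.0455
```

```bash
python3 - <<'E'
from h import *
f=np.load("f.npy");s=r.read_state();print(s["width"],s["ft_force"],Mi(f,s["ee_pos"]))
plan([(*W((-.051,.045)),.052,1.557)])
a=eyes.camera("top");b=eyes.camera("side")
for c in(a,b):
  for n,z in(("green_tin_mid",.046),("yellow_tin_mid",.046),("blue_tin_mid",.046)):
    for L in eyes.landmark_of(c,n)[:3]:
        X=onz(c,L["xy"],z)[:2];print(n,c is a,round(L["p"],2),X.round(4),Mi(f,X).round(4))
E
```

```text
0.045461394778741254 [-0.40556342 -1.29659558  1.02506751] [-0.05208516 -0.10870315]
from [0.6127 0.037  0.0531 1.5573]
[np.float64(0.769), np.float64(0.005), np.float64(0.006), 0, 0, np.float64(0.0)] -> [0.616 0.191 0.052 1.557]
green_tin_mid True 0.69 [0.311  0.1618] [-0.3554  0.012 ]
green_tin_mid True 0.57 [0.6194 0.0838] [-0.0461 -0.0618]
green_tin_mid True 0.4 [0.4858 0.0501] [-0.1792 -0.0973]
blue_tin_mid True 0.93 [0.6141 0.2497] [-0.0536  0.104 ]
green_tin_mid False 0.97 [ 0.2926 -0.1977] [-0.369  -0.3477]
green_tin_mid False 0.8 [0.6218 0.0957] [-0.0438 -0.0499]
yellow_tin_mid False 0.66 [ 0.4664 -0.1498] [-0.1959 -0.2974]
```

Call:
{"fn": "play_rows", "kwargs": {
  "motion": [
    [0.08,0,0,0,0,0,52],
    [0.16,0,0,0,0,0,52],
    [0.24,0,0,0,0,0,52],
    [0.32,0,0,0,0,0,52],
    [0.4,0,0,0,0,0,52]
  ]
}}

```text
time: 29.35
ee_pos: [0.6139, 0.1169, 0.0531]
eef_rot: [0.712, 0.702, -0.0, 0.0]
ft_force: [0.2, -2.5, 0.8]
width: 0.0451
```

Call:
{"fn": "play_rows", "kwargs": {
  "motion": [
    [0.08,0,0,0,0,0,52],
    [0.16,0,0,0,0,0,52],
    [0.24,0,0,0,0,0,52],
    [0.32,0,0,0,0,0,52],
    [0.37,0,0,0,0,0,52]
  ]
}}

```text
time: 29.98
ee_pos: [0.6146, 0.1914, 0.0531]
eef_rot: [0.712, 0.703, 0.0, -0.0]
ft_force: [-0.4, -2.0, 0.1]
width: 0.0453
```

```bash
python3 - <<'E'
from h import *
f=np.load("f.npy");s=r.read_state();print(s["width"],s["ft_force"],Mi(f,s["ee_pos"]))
a=eyes.camera("top");b=eyes.camera("side")
for c in(a,b):
  for n,z in(("green_tin_mid",.046),("yellow_tin_mid",.046),("blue_tin_mid",.046)):
    for L in eyes.landmark_of(c,n)[:4]:
        X=onz(c,L["xy"],z)[:2];print(n,c is a,round(L["p"],2),X.round(4),Mi(f,X).round(4))
S=(*W((-.051,.045)),.052,1.557)
w=[(*W((-.051,.03)),.16,1.557),(*W((-.13,-.12)),.16,.9),(*W((-.249,-.27)),.16,.3),(*W((-.249,-.308)),.16,-.0135),(*W((-.249,-.308)),.052,-.0135)]
plan(w,S)
E
```

```text
0.045328825016076234 [-0.40297618 -1.99785051  0.12312609] [-0.05231013  0.0457346 ]
green_tin_mid True 0.75 [0.308  0.1581] [-0.3584  0.0083]
green_tin_mid True 0.5 [0.6233 0.2374] [-0.0442  0.0918]
yellow_tin_mid True 0.78 [ 0.4615 -0.1594] [-0.2006 -0.3071]
yellow_tin_mid True 0.5 [0.622  0.2345] [-0.0455  0.0889]
blue_tin_mid True 0.45 [0.5856 0.2887] [-0.0826  0.1426]
green_tin_mid False 0.69 [ 0.2958 -0.1851] [-0.366  -0.3351]
green_tin_mid False 0.63 [0.3128 0.1807] [-0.3539  0.0309]
yellow_tin_mid False 0.85 [ 0.4647 -0.1608] [-0.1974 -0.3085]
from [0.6159 0.1907 0.052  1.557 ]
[np.float64(-0.075), np.float64(0.0), np.float64(-0.54), 0, 0, np.float64(-0.0)] -> [0.616 0.176 0.16  1.557]
[np.float64(-0.75), np.float64(-0.395), np.float64(-0.0), 0, 0, np.float64(0.418)] -> [0.535 0.027 0.16  0.9  ]
[np.float64(-0.957), np.float64(-0.013), np.float64(-0.0), 0, 0, np.float64(0.382)] -> [ 0.414 -0.122  0.16   0.3  ]
[np.float64(-0.059), np.float64(0.181), np.float64(-0.0), 0, 0, np.float64(0.2)] -> [ 0.413 -0.16   0.16  -0.014]
[np.float64(0.0), np.float64(-0.0), np.float64(0.54), 0, 0, np.float64(-0.0)] -> [ 0.413 -0.16   0.052 -0.014]
```

Call:
{"fn": "play_rows", "kwargs": {
  "motion": [
    [-0.05,0,0,0,0,0,52],
    [-0.075,0,-0.18,0,0,0,52],
    [-0.075,0,-0.36,0,0,0,60],
    [-0.075,0,-0.54,0,0,0,87],
    [-0.075,0,-0.54,0,0,0,87]
  ]
}}

```text
time: 31.0
ee_pos: [0.6161, 0.1747, 0.1643]
eef_rot: [0.712, 0.702, 0.002, 0.001]
ft_force: [0.6, -0.2, -1.1]
width: 0.0645
```

Call:
{"fn": "play_rows", "kwargs": {
  "motion": [
    [-0.15,-0.08,0,0,0,0.09,87],
    [-0.3,-0.16,0,0,0,0.18,87],
    [-0.45,-0.24,0,0,0,0.27,87],
    [-0.6,-0.32,0,0,0,0.36,87],
    [-0.75,-0.395,0,0,0,0.418,87]
  ]
}}

```text
time: 31.62
ee_pos: [0.5325, 0.0242, 0.1603]
eef_rot: [0.901, 0.433, -0.0, -0.0]
ft_force: [-0.2, 0.4, 0.8]
width: 0.0756
```

Call:
{"fn": "play_rows", "kwargs": {
  "motion": [
    [-0.2,0,0,0,0,0.09,87],
    [-0.4,0,0,0,0,0.18,87],
    [-0.6,0,0,0,0,0.27,87],
    [-0.8,-0.01,0,0,0,0.36,87],
    [-0.957,-0.013,0,0,0,0.382,87]
  ]
}}

```text
time: 32.25
ee_pos: [0.4108, -0.1242, 0.1605]
eef_rot: [0.989, 0.147, -0.0, 0.0]
ft_force: [0.1, 0.1, -0.9]
width: 0.0759
```

Call:
{"fn": "play_rows", "kwargs": {
  "motion": [
    [-0.06,0.09,0,0,0,0.1,87],
    [-0.08,0.18,0,0,0,0.2,87],
    [-0.08,0.18,0,0,0,0.2,87],
    [-0.08,0.18,0,0,0,0.2,87]
  ]
}}

```text
time: 32.75
ee_pos: [0.4078, -0.1609, 0.1607]
eef_rot: [1.0, -0.005, -0.0, -0.0]
ft_force: [-0.2, 0.1, -0.2]
width: 0.0759
```

```bash
python3 - <<'E'
from h import *
f=np.load("f.npy");s=r.read_state();print(s["width"],s["ft_force"],Mi(f,s["ee_pos"]))
plan([(*W((-.255,-.308)),.052,-.0135)])
a=eyes.camera("top");b=eyes.camera("side")
for c in(a,b):
  for n,z in(("green_tin_mid",.046),("yellow_tin_mid",.046),("blue_tin_mid",.046)):
    for L in eyes.landmark_of(c,n)[:4]:
        X=onz(c,L["xy"],z)[:2];print(n,c is a,round(L["p"],2),X.round(4),Mi(f,X).round(4))
save(b,"s10",(160,130,350,330),3)
E
```

```text
0.0758735609562764 [-0.17499273  0.09153961 -0.16849759] [-0.25435984 -0.30935692]
from [ 0.4078 -0.1609  0.1607 -0.0102]
[np.float64(-0.003), np.float64(-0.007), np.float64(0.544), 0, 0, np.float64(0.002)] -> [ 0.407 -0.16   0.052 -0.014]
green_tin_mid True 0.79 [0.618 0.247] [-0.0496  0.1014]
green_tin_mid True 0.74 [0.3074 0.1605] [-0.3591  0.0107]
green_tin_mid True 0.36 [ 0.5211 -0.4029] [-0.1378 -0.5498]
yellow_tin_mid True 0.44 [ 0.4672 -0.1667] [-0.1948 -0.3143]
green_tin_mid False 0.76 [0.3073 0.1703] [-0.3592  0.0204]
green_tin_mid False 0.58 [ 0.2916 -0.187 ] [-0.3701 -0.3371]
yellow_tin_mid False 0.73 [ 0.4608 -0.1593] [-0.2014 -0.307 ]
```

View pics/s10.png

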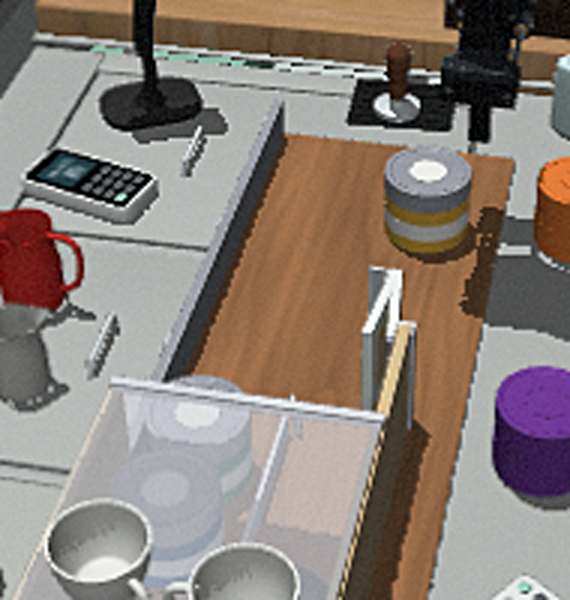

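Blue and green stand in line in the lane (crop (170,490), (200,430)); yellow is at (427,195). I push yellow back to the rail.

Call:
{"fn": "play_rows", "kwargs": {
  "motion": [
    [0,0,0.18,0,0,0,87],
    [0,0,0.36,0,0,0,87],
    [0,0,0.54,0,0,0,87],
    [0,0,0.54,0,0,0,87]
  ]
}}

```text
time: 33.65
ee_pos: [0.4064, -0.1606, 0.0514]
eef_rot: [1.0, -0.006, -0.002, -0.001]
ft_force: [0.7, 0.9, 1.1]
width: 0.0759
```

Call:
{"fn": "play_rows", "kwargs": {
  "motion": [
    [0.08,0,0,0,0,0,87],
    [0.16,0,0,0,0,0,87],
    [0.24,0,0,0,0,0,87],
    [0.32,0,0,0,0,0,87],
    [0.4,0,0,0,0,0,87]
  ]
}}

```text
time: 34.28
ee_pos: [0.4893, -0.1626, 0.0533]
eef_rot: [1.0, -0.007, 0.0, 0.0]
ft_force: [-3.3, -0.4, 1.9]
width: 0.076
```

Call:
{"fn": "play_rows", "kwargs": {
  "motion": [
    [0.08,0,0,0,0,0,87],
    [0.16,0,0,0,0,0,87],
    [0.24,0,0,0,0,0,87],
    [0.32,0,0,0,0,0,87],
    [0.41,0,0,0,0,0,87]
  ]
}}

```text
time: 34.9
ee_pos: [0.5711, -0.1637, 0.0532]
eef_rot: [1.0, -0.007, -0.0, 0.0]
ft_force: [-1.4, -0.2, 2.9]
width: 0.0755
```

```bash
python3 - <<'E'
from h import *
f=np.load("f.npy");s=r.read_state();m=Mi(f,s["ee_pos"]);print(s["width"],s["ft_force"],m)
a=eyes.camera("top");b=eyes.camera("side")
for c in(a,b):
  for n,z in(("yellow_tin_mid",.046),("timer",0),("gel",0)):
    for L in eyes.landmark_of(c,n)[:4]:
        X=onz(c,L["xy"],z)[:2];print(n,c is a,round(L["p"],2),X.round(4),Mi(f,X).round(4))
w=[(*W((-.13,m[1])),.16,-.0135),(*W((-.09,-.35)),.16,.78),(*W((-.051,-.39)),.16,1.557),(*W((-.051,-.39)),.052,1.557)]
plan(w,(*s["ee_pos"],-.0135))
E
```

```text
0.07551207856829592 [-1.35222763 -0.17853503  2.92203239] [-0.09096326 -0.30997479]
yellow_tin_mid True 0.39 [ 0.6089 -0.1594] [-0.0533 -0.3051]
timer True 0.76 [0.3013 0.3581] [-0.3678  0.2082]
gel True 0.58 [ 0.3144 -0.3981] [-0.3445 -0.5478]
yellow_tin_mid False 0.62 [ 0.612  -0.1603] [-0.0502 -0.306 ]
timer False 0.56 [0.2955 0.3497] [-0.3735  0.1997]
gel False 0.56 [ 0.3133 -0.3827] [-0.3458 -0.5324]
from [ 0.5711 -0.1637  0.0532 -0.0135]
[np.float64(-0.195), np.float64(-0.0), np.float64(-0.534), 0, 0, np.float64(-0.0)] -> [ 0.532 -0.163  0.16  -0.014]
[np.float64(0.2), np.float64(0.2), np.float64(-0.0), 0, 0, np.float64(-0.505)] -> [ 0.572 -0.204  0.16   0.78 ]
[np.float64(-0.006), np.float64(0.279), np.float64(-0.0), 0, 0, np.float64(-0.495)] -> [ 0.61  -0.244  0.16   1.557]
[np.float64(0.0), np.float64(0.0), np.float64(0.54), 0, 0, np.float64(-0.0)] -> [ 0.61  -0.244  0.052  1.557]
```

Call:
{"fn": "play_rows", "kwargs": {
  "motion": [
    [-0.1,0,0,0,0,0,87],
    [-0.195,0,0,0,0,0,87],
    [-0.195,0,-0.25,0,0,0,87],
    [-0.195,0,-0.535,0,0,0,70],
    [-0.195,0,-0.535,0,0,0,52]
  ]
}}

```text
time: 35.92
ee_pos: [0.5333, -0.1638, 0.1649]
eef_rot: [1.0, -0.007, 0.004, 0.002]
ft_force: [0.4, 0.2, -1.2]
width: 0.063
```

Call:
{"fn": "play_rows", "kwargs": {
  "motion": [
    [0.04,0.04,0,0,0,-0.1,52],
    [0.08,0.08,0,0,0,-0.2,52],
    [0.12,0.12,0,0,0,-0.3,52],
    [0.16,0.16,0,0,0,-0.4,52],
    [0.2,0.2,0,0,0,-0.505,52]
  ]
}}

```text
time: 36.55
ee_pos: [0.5702, -0.2039, 0.1592]
eef_rot: [0.924, 0.382, -0.0, -0.0]
ft_force: [-0.7, 0.1, -0.7]
width: 0.0456
```

Call:
{"fn": "play_rows", "kwargs": {
  "motion": [
    [0,0.05,0,0,0,-0.1,52],
    [0,0.1,0,0,0,-0.2,52],
    [0,0.16,0,0,0,-0.3,52],
    [0,0.22,0,0,0,-0.4,52],
    [-0.006,0.28,0,0,0,-0.495,52]
  ]
}}

```text
time: 37.17
ee_pos: [0.6088, -0.2445, 0.1592]
eef_rot: [0.71, 0.704, -0.0, -0.0]
ft_force: [0.1, -0.9, 0.5]
width: 0.0455
```

Call:
{"fn": "play_rows", "kwargs": {
  "motion": [
    [0,0,0,0,0,0,52],
    [0,0,0.18,0,0,0,52],
    [0,0,0.36,0,0,0,52],
    [0,0,0.535,0,0,0,52],
    [0,0,0.535,0,0,0,52]
  ]
}}

```text
time: 37.8
ee_pos: [0.6067, -0.2434, 0.0504]
eef_rot: [0.713, 0.701, -0.001, -0.002]
ft_force: [-0.9, 0.4, 0.5]
width: 0.0451
```

Call:
{"fn": "play_rows", "kwargs": {
  "motion": [
    [0.08,0,0,0,0,0,52],
    [0.16,0,0,0,0,0,52],
    [0.24,0,0,0,0,0,52],
    [0.32,0,0,0,0,0,52],
    [0.4,0,0,0,0,0,52]
  ]
}}

```text
time: 38.42
ee_pos: [0.6102, -0.1633, 0.0535]
eef_rot: [0.712, 0.702, -0.0, 0.0]
ft_force: [0.0, -2.5, 1.0]
width: 0.0452
```

```bash
python3 - <<'E'
from h import *
f=np.load("f.npy");s=r.read_state();print(s["width"],s["ft_force"],Mi(f,s["ee_pos"]))
plan([(*W((-.051,.025)),.052,1.557)])
a=eyes.camera("top");b=eyes.camera("side")
for c in(a,b):
  for n,z in(("green_tin_mid",.046),("yellow_tin_mid",.046),("blue_tin_mid",.046)):
    for L in eyes.landmark_of(c,n)[:3]:
        X=onz(c,L["xy"],z)[:2];print(n,c is a,round(L["p"],2),X.round(4),Mi(f,X).round(4))
E
```

```text
0.04524024390225417 [ 0.04903344 -2.5111163   0.98378452] [-0.05185154 -0.30906173]
from [ 0.6102 -0.1633  0.0535  1.5572]
[np.float64(1.67), np.float64(0.004), np.float64(0.007), 0, 0, np.float64(0.0)] -> [0.616 0.171 0.052 1.557]
green_tin_mid True 0.91 [ 0.2926 -0.1906] [-0.3691 -0.3406]
green_tin_mid True 0.85 [0.3065 0.1629] [-0.36    0.0131]
green_tin_mid True 0.68 [0.621  0.2389] [-0.0465  0.0933]
yellow_tin_mid True 0.73 [ 0.6162 -0.1145] [-0.0466 -0.2602]
yellow_tin_mid True 0.54 [0.4725 0.0456] [-0.1924 -0.102 ]
yellow_tin_mid True 0.25 [ 0.5255 -0.3952] [-0.1334 -0.5421]
blue_tin_mid True 0.59 [0.4527 0.1466] [-0.2136 -0.0013]
green_tin_mid False 0.82 [ 0.2975 -0.1905] [-0.3642 -0.3404]
green_tin_mid False 0.63 [0.3034 0.168 ] [-0.3632  0.0181]
yellow_tin_mid False 0.92 [ 0.6064 -0.1109] [-0.0564 -0.2566]
```

Push another 1.67 units (0.33 m).

Call:
{"fn": "play_rows", "kwargs": {
  "motion": [
    [0.08,0,0,0,0,0,52],
    [0.16,0,0,0,0,0,52],
    [0.24,0,0,0,0,0,52],
    [0.32,0,0,0,0,0,52],
    [0.4,0,0,0,0,0,52]
  ]
}}

```text
time: 39.45
ee_pos: [0.6112, -0.083, 0.0532]
eef_rot: [0.712, 0.702, -0.0, 0.0]
ft_force: [-0.1, -1.3, -1.0]
width: 0.0454
```

Call:
{"fn": "play_rows", "kwargs": {
  "motion": [
    [0.08,0,0,0,0,0,52],
    [0.16,0,0,0,0,0,52],
    [0.24,0,0,0,0,0,52],
    [0.32,0,0,0,0,0,52],
    [0.4,0,0,0,0,0,52]
  ]
}}

```text
time: 40.08
ee_pos: [0.6123, -0.0033, 0.0532]
eef_rot: [0.712, 0.702, -0.0, 0.0]
ft_force: [-0.8, -2.0, 0.3]
width: 0.0452
```

Call:
{"fn": "play_rows", "kwargs": {
  "motion": [
    [0.08,0,0,0,0,0,52],
    [0.16,0,0,0,0,0,52],
    [0.24,0,0,0,0,0,52],
    [0.32,0,0,0,0,0,52],
    [0.4,0,0,0,0,0,52]
  ]
}}

```text
time: 40.7
ee_pos: [0.6134, 0.0766, 0.0531]
eef_rot: [0.712, 0.702, -0.0, 0.0]
ft_force: [0.3, -1.6, -0.1]
width: 0.0451
```

Call:
{"fn": "play_rows", "kwargs": {
  "motion": [
    [0.08,0,0,0,0,0,52],
    [0.16,0,0,0,0,0,52],
    [0.24,0,0,0,0,0,52],
    [0.32,0,0,0,0,0,52],
    [0.4,0,0,0,0,0,52]
  ]
}}

```text
time: 41.32
ee_pos: [0.6145, 0.1565, 0.0531]
eef_rot: [0.712, 0.702, -0.0, 0.0]
ft_force: [0.2, -4.0, -0.9]
width: 0.0453
```

Call:
{"fn": "play_rows", "kwargs": {
  "motion": [
    [0.05,0,0,0,0,0,52],
    [0.07,0,0,0,0,0,52],
    [0.07,0,0,0,0,0,52],
    [0.07,0,0,0,0,0,52]
  ]
}}

```text
time: 41.82
ee_pos: [0.6147, 0.1699, 0.0533]
eef_rot: [0.712, 0.702, 0.0, -0.0]
ft_force: [0.8, -0.6, 0.3]
width: 0.0453
```

```bash
python3 - <<'E'
from h import *
f=np.load("f.npy");s=r.read_state();print(s["width"],s["ft_force"],Mi(f,s["ee_pos"]))
a=eyes.camera("top");b=eyes.camera("side")
for c in(a,b):
  for n,z in(("green_tin_mid",.046),("yellow_tin_mid",.046),("blue_tin_mid",.046),("fold",.064)):
    for L in eyes.landmark_of(c,n)[:3]:
        X=onz(c,L["xy"],z)[:2];print(n,c is a,round(L["p"],2),X.round(4),Mi(f,X).round(4))
S=(*W((-.051,.026)),.052,1.557)
w=[(*W((-.051,.015)),.18,1.557),(*W((-.16,-.12)),.18,1.557),(*W((-.252,-.12)),.18,1.557)]
plan(w,S)
E
```

```text
0.0452504323585554 [ 0.75959667 -0.59015248  0.30667857] [-0.05187987  0.02416756]
green_tin_mid True 0.71 [0.3029 0.1598] [-0.3636  0.0099]
yellow_tin_mid True 0.53 [0.6159 0.2195] [-0.0514  0.0738]
blue_tin_mid True 0.71 [ 0.5335 -0.3934] [-0.1254 -0.5401]
green_tin_mid False 0.93 [0.3023 0.1717] [-0.3643  0.0218]
green_tin_mid False 0.79 [ 0.3017 -0.1994] [-0.3599 -0.3493]
yellow_tin_mid False 0.8 [0.6125 0.2167] [-0.0547  0.071 ]
yellow_tin_mid False 0.18 [ 0.6587 -0.3297] [-0.0012 -0.4748]
fold False 0.87 [0.4633 0.0381] [-0.2015 -0.1097]
from [0.6156 0.1717 0.052  1.557 ]
[np.float64(-0.055), np.float64(0.0), np.float64(-0.64), 0, 0, np.float64(-0.0)] -> [0.615 0.161 0.18  1.557]
[np.float64(-0.675), np.float64(-0.545), np.float64(-0.0), 0, 0, np.float64(-0.0)] -> [0.505 0.027 0.18  1.557]
[np.float64(-0.0), np.float64(-0.46), np.float64(-0.0), 0, 0, np.float64(-0.0)] -> [0.413 0.028 0.18  1.557]
```

All three tins are in the lane (yellow at about (-52,+73) mm, the others ahead of it). Now plan the door closing.

```bash
python3 - <<'E'
from h import *
def P(q,push):
    h=.015*np.sin(q)+.0095*np.cos(q)
    return np.array([-.212,0])+.082*np.array([np.cos(q),-np.sin(q)])+(.005+h-push)*np.array([-np.sin(q),-np.cos(q)])
w0=P(1.43,-.012);print(w0)
S=(*W((-.051,.026)),.052,1.557)
plan([(*W((-.051,.015)),.18,1.557),(*W((-.16,-.12)),.18,1.557),(*W(w0),.18,1.557),(*W(w0),.075,1.557)],S)
st=w0;L=[1.43,1.3,1.2,1.1,1.0,.9,.8,.7,.6,.5,.4,.3,.2,.1,0,0]
for i in range(0,len(L),5):
    for q in L[i:i+5]:
        e=P(q,.002+(.0 if q else .002)); d=(e-st)/.2; print(q,"x",d[1].round(3),"y",d[0].round(3),"M",e.round(4))
    st=e;print()
E
```

```text
[-0.23334915 -0.08584544]
from [0.6156 0.1717 0.052  1.557 ]
[np.float64(-0.055), np.float64(0.0), np.float64(-0.64), 0, 0, np.float64(-0.0)] -> [0.615 0.161 0.18  1.557]
[np.float64(-0.675), np.float64(-0.545), np.float64(-0.0), 0, 0, np.float64(-0.0)] -> [0.505 0.027 0.18  1.557]
[np.float64(0.171), np.float64(-0.367), np.float64(-0.0), 0, 0, np.float64(-0.0)] -> [0.432 0.062 0.18  1.557]
[np.float64(0.0), np.float64(0.0), np.float64(0.525), 0, 0, np.float64(-0.0)] -> [0.432 0.062 0.075 1.557]
1.43 x 0.01 y 0.069 M [-0.2195 -0.0839]
1.3 x 0.007 y 0.12 M [-0.2093 -0.0844]
1.2 x 0.01 y 0.16 M [-0.2013 -0.0838]
1.1 x 0.017 y 0.201 M [-0.1932 -0.0825]
1.0 x 0.028 y 0.241 M [-0.1852 -0.0802]

0.9 x 0.016 y 0.04 M [-0.1772 -0.0771]
0.8 x 0.036 y 0.078 M [-0.1695 -0.073 ]
0.7 x 0.061 y 0.115 M [-0.1621 -0.0681]
0.6 x 0.09 y 0.15 M [-0.1552 -0.0622]
0.5 x 0.123 y 0.181 M [-0.1489 -0.0556]

0.4 x 0.037 y 0.028 M [-0.1433 -0.0481]
0.3 x 0.078 y 0.052 M [-0.1385 -0.04  ]
0.2 x 0.121 y 0.071 M [-0.1347 -0.0313]
0.1 x 0.168 y 0.086 M [-0.1318 -0.0221]
0 x 0.225 y 0.095 M [-0.13   -0.0105]

0 x 0.0 y 0.0 M [-0.13   -0.0105]
```

Call:
{"fn": "play_rows", "kwargs": {
  "motion": [
    [-0.04,0,0,0,0,0,52],
    [-0.055,0,-0.2,0,0,0,30],
    [-0.055,0,-0.4,0,0,0,0],
    [-0.055,0,-0.64,0,0,0,0],
    [-0.055,0,-0.64,0,0,0,0]
  ]
}}

```text
time: 42.95
ee_pos: [0.6163, 0.159, 0.1853]
eef_rot: [0.712, 0.702, 0.003, 0.002]
ft_force: [-0.2, 0.2, 0.1]
width: 0.0133
```

Call:
{"fn": "play_rows", "kwargs": {
  "motion": [
    [-0.2,-0.16,0,0,0,0,0],
    [-0.4,-0.32,0,0,0,0,0],
    [-0.675,-0.545,0,0,0,0,0],
    [-0.675,-0.545,0,0,0,0,0]
  ]
}}

```text
time: 43.45
ee_pos: [0.5014, 0.02, 0.1801]
eef_rot: [0.714, 0.7, -0.002, 0.001]
ft_force: [0.5, 0.4, 0.9]
width: 0.0008
```

Call:
{"fn": "play_rows", "kwargs": {
  "motion": [
    [0.06,-0.14,0,0,0,0,0],
    [0.12,-0.28,0,0,0,0,0],
    [0.171,-0.4,0,0,0,0,0],
    [0.171,-0.4,0,0,0,0,0]
  ]
}}

```text
time: 43.95
ee_pos: [0.4233, 0.061, 0.181]
eef_rot: [0.711, 0.703, -0.001, 0.001]
ft_force: [-0.0, 0.7, 0.0]
width: 0.0005
```

```bash
python3 - <<'E'
from h import *
f=np.load("f.npy");s=r.read_state();print(s["width"],s["ft_force"],Mi(f,s["ee_pos"]),s["ee_pos"])
a=eyes.camera("top");b=eyes.camera("side")
for c in(a,b):
  for n,z in(("green_tin_mid",.046),("yellow_tin_mid",.046),("blue_tin_mid",.046),("fold",.064)):
    for L in eyes.landmark_of(c,n)[:3]:
        X=onz(c,L["xy"],z)[:2];print(n,c is a,round(L["p"],2),X.round(4),Mi(f,X).round(4))
save(b,"s11",(160,130,350,330),3)
E
```

```text
0.0005394324064520977 [-0.03780945  0.69105271  0.00677931] [-0.24176425 -0.08729976] [0.42334774 0.0609673  0.18103534]
green_tin_mid True 0.83 [ 0.3029 -0.1829] [-0.3589 -0.3327]
green_tin_mid True 0.68 [0.6159 0.3152] [-0.0526  0.1695]
green_tin_mid True 0.61 [0.3098 0.1587] [-0.3566  0.0089]
yellow_tin_mid True 0.92 [0.6196 0.2092] [-0.0476  0.0636]
yellow_tin_mid True 0.38 [ 0.3123 -0.3831] [-0.3468 -0.5328]
green_tin_mid False 0.84 [ 0.2868 -0.1891] [-0.3749 -0.3392]
green_tin_mid False 0.77 [0.3051 0.1639] [-0.3614  0.014 ]
yellow_tin_mid False 0.71 [0.6106 0.2187] [-0.0567  0.073 ]
blue_tin_mid False 0.28 [0.4741 0.0494] [-0.1908 -0.0982]
fold False 0.86 [0.4714 0.0475] [-0.1935 -0.1001]
```

View pics/s11.png

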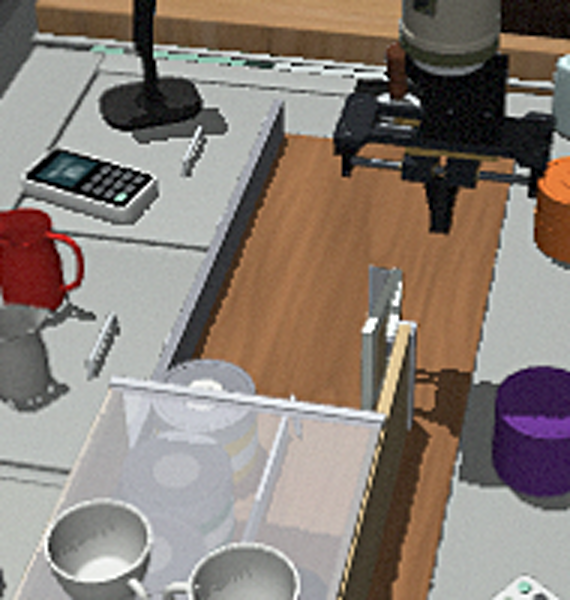

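The tins are in single file in the lane, the door is folded at crop (385,330), and the closed fingers are ahead of leaf A. Descend and swing it shut.

Call:
{"fn": "play_rows", "kwargs": {
  "motion": [
    [0,0,0.18,0,0,0,0],
    [0,0,0.36,0,0,0,0],
    [0,0,0.53,0,0,0,0],
    [0,0,0.53,0,0,0,0]
  ]
}}

```text
time: 44.95
ee_pos: [0.4225, 0.0605, 0.0736]
eef_rot: [0.712, 0.702, -0.001, -0.002]
ft_force: [0.4, 0.5, 0.2]
width: 0.0002
```

Call:
{"fn": "play_rows", "kwargs": {
  "motion": [
    [0.017,0.11,0,0,0,0,0],
    [0.014,0.162,0,0,0,0,0],
    [0.017,0.202,0,0,0,0,0],
    [0.024,0.243,0,0,0,0,0],
    [0.035,0.283,0,0,0,0,0]
  ]
}}

```text
time: 45.58
ee_pos: [0.4812, 0.0666, 0.0753]
eef_rot: [0.712, 0.702, -0.0, 0.0]
ft_force: [-2.8, -0.2, 0.2]
width: 0.0005
```

Call:
{"fn": "play_rows", "kwargs": {
  "motion": [
    [0.016,0.04,0,0,0,0,0],
    [0.036,0.078,0,0,0,0,0],
    [0.061,0.115,0,0,0,0,0],
    [0.09,0.15,0,0,0,0,0],
    [0.123,0.181,0,0,0,0,0]
  ]
}}

```text
time: 46.2
ee_pos: [0.5178, 0.0911, 0.0751]
eef_rot: [0.712, 0.702, -0.0, 0.0]
ft_force: [-1.8, -0.1, 0.4]
width: 0.0004
```

```bash
python3 - <<'E'
from h import *
f=np.load("f.npy");s=r.read_state();print(s["width"],s["ft_force"],Mi(f,s["ee_pos"]),s["ee_pos"])
a=eyes.camera("top");b=eyes.camera("side")
for c in(a,b):
  for n,z in(("fold",.064),("pull",.064)):
    for L in eyes.landmark_of(c,n)[:3]:
        X=onz(c,L["xy"],z)[:2];print(n,c is a,round(L["p"],2),X.round(4),Mi(f,X).round(4))
E
```

```text
0.00042485866217818367 [-1.78576303 -0.07095261  0.43499425] [-0.14770959 -0.05589351] [0.51781837 0.09109921 0.07509104]
fold False 0.24 [0.5752 0.1947] [-0.0917  0.0484]
pull False 0.88 [0.55  0.091] [-0.1155 -0.0556]
pull False 0.54 [0.4464 0.1518] [-0.2199  0.0038]
pull False 0.43 [ 0.5236 -0.3833] [-0.1355 -0.5301]
```

Closing as planned; the last arc follows, ending with a slight over-push against the stop.

Call:
{"fn": "play_rows", "kwargs": {
  "motion": [
    [0.037,0.028,0,0,0,0,0],
    [0.078,0.052,0,0,0,0,0],
    [0.121,0.071,0,0,0,0,0],
    [0.168,0.086,0,0,0,0,0],
    [0.225,0.09,0,0,0,0,0]
  ]
}}

```text
time: 47.12
ee_pos: [0.5363, 0.1336, 0.0749]
eef_rot: [0.712, 0.702, -0.002, 0.001]
ft_force: [-5.2, -40.7, 17.4]
width: 0.0004
```

Call:
{"fn": "play_rows", "kwargs": {
  "motion": [
    [0.01,0,0,0,0,0,0],
    [0.02,0,0,0,0,0,0],
    [0.02,0,0,0,0,0,0]
  ]
}}

```text
time: 47.5
ee_pos: [0.5362, 0.1332, 0.075]
eef_rot: [0.714, 0.701, -0.004, 0.003]
ft_force: [-6.8, -25.1, 12.5]
width: 0.0005
```

```bash
python3 - <<'E'
from h import *
f=np.load("f.npy");s=r.read_state();print(s["width"],s["ft_force"],Mi(f,s["ee_pos"]),s["ee_pos"])
E
```

```text
0.0005400454465191545 [ -6.8451089  -25.12954091  12.50478011] [-0.1298567  -0.01355804] [0.53624194 0.13318947 0.07496781]
```

It has hit the stop (25 N, finger at y=-13.6 mm as expected for flat leaves). I back off, lift clear and inspect.

Call:
{"fn": "play_rows", "kwargs": {
  "motion": [
    [-0.1,0,0,0,0,0,0],
    [-0.2,0,0,0,0,0,0],
    [-0.3,0,-0.2,0,0,0,0],
    [-0.3,0,-0.5,0,0,0,0],
    [-0.3,0,-0.7,0,0,0,0]
  ]
}}

```text
time: 48.12
ee_pos: [0.5359, 0.0805, 0.218]
eef_rot: [0.712, 0.702, 0.001, 0.001]
ft_force: [-0.1, -0.1, -1.2]
width: 0.0003
```

Call:
{"fn": "play_rows", "kwargs": {
  "motion": [
    [-0.25,0,-0.1,0,0,0,0],
    [-0.5,0,-0.2,0,0,0,0],
    [-0.75,0,-0.2,0,0,0,0],
    [-0.9,0,-0.2,0,0,0,0],
    [-0.9,0,-0.2,0,0,0,0]
  ]
}}

```text
time: 48.75
ee_pos: [0.5329, -0.1027, 0.255]
eef_rot: [0.713, 0.701, 0.0, 0.0]
ft_force: [-0.6, 0.6, -0.5]
width: 0.0009
```

```bash
python3 - <<'E'
from h import *
f=np.load("f.npy");s=r.read_state();print(s["ft_force"],s["ee_pos"])
a=eyes.camera("top");b=eyes.camera("side")
for c in(a,b):
  for n,z in(("fold",.064),("pull",.064),("green_tin_mid",.046),("yellow_tin_mid",.046),("blue_tin_mid",.046),("tamper_mid",.053),("mat_top",.006),("timer",0),("gel",0)):
    for L in eyes.landmark_of(c,n)[:3]:
        if L["p"]>.35: X=onz(c,L["xy"],z)[:2];print(n,c is a,round(L["p"],2),X.round(4),Mi(f,X).round(4))
k=2.5
def C(p,c,s):
    return cv2.resize(p["image"][c[1]:c[3],c[0]:c[2],::-1],None,fx=s,fy=s,interpolation=cv2.INTER_CUBIC)
A=C(a,(170,140,330,240),2.5);B=C(b,(170,130,330,340),2.5);
h=max(A.shape[0],B.shape[0]);o=np.zeros((h,A.shape[1]+B.shape[1],3),np.uint8);o[:A.shape[0],:A.shape[1]]=A;o[:B.shape[0],A.shape[1]:]=B
cv2.imwrite("pics/f1.png",o)
E
```

```text
[-0.60808082  0.64707256 -0.48989244] [ 0.53293828 -0.102686    0.25504916]
fold True 0.53 [0.5563 0.1485] [-0.11   0.002]
pull True 0.81 [0.5638 0.1285] [-0.1023 -0.0179]
green_tin_mid True 0.81 [0.3025 0.1555] [-0.3638  0.0056]
green_tin_mid True 0.46 [0.6179 0.3077] [-0.0505  0.1621]
yellow_tin_mid True 0.88 [0.6156 0.2104] [-0.0515  0.0647]
tamper_mid True 0.66 [ 0.5299 -0.395 ] [-0.129  -0.5418]
tamper_mid True 0.58 [0.5565 0.1483] [-0.1098  0.0018]
mat_top True 0.73 [ 0.5345 -0.4138] [-0.1242 -0.5605]
timer True 0.7 [0.2954 0.3563] [-0.3737  0.2062]
gel True 0.74 [ 0.32   -0.3958] [-0.3389 -0.5454]
gel True 0.47 [0.6651 0.1455] [-0.0012  0.0005]
fold False 0.74 [0.5643 0.1408] [-0.1019 -0.0056]
fold False 0.51 [ 0.5225 -0.3272] [-0.1374 -0.4741]
pull False 0.95 [0.5617 0.139 ] [-0.1044 -0.0074]
green_tin_mid False 0.89 [0.3107 0.1736] [-0.356   0.0238]
green_tin_mid False 0.69 [ 0.2949 -0.1864] [-0.3669 -0.3364]
green_tin_mid False 0.57 [ 0.5292 -0.3836] [-0.1299 -0.5304]
yellow_tin_mid False 0.67 [0.6206 0.2317] [-0.0469  0.0861]
yellow_tin_mid False 0.42 [ 0.6506 -0.3197] [-0.0094 -0.4649]
tamper_mid False 0.67 [ 0.5245 -0.3906] [-0.1345 -0.5375]
mat_top False 0.85 [ 0.5349 -0.4201] [-0.1237 -0.5668]
mat_top False 0.57 [0.5947 0.1412] [-0.0715 -0.0048]
timer False 0.84 [0.2992 0.351 ] [-0.3698  0.2011]
gel False 0.65 [ 0.3169 -0.3827] [-0.3422 -0.5323]
```

View pics/f1.png

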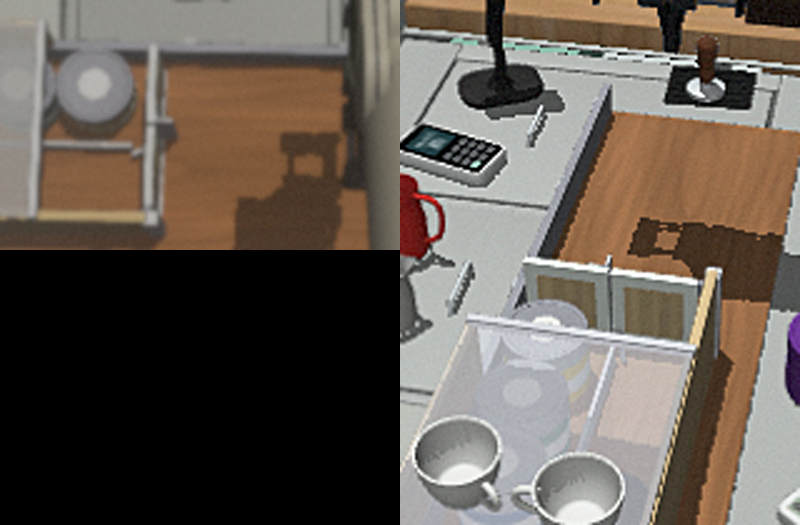

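The door is flat: top view shows both leaves in line at x≈152, and the fold is on y≈0. The tins are in file behind it, the tamper foot at (706,90) is within the mat (665–757, 67–107), and the arm is clear. I hand in.

```bash
python3 -c "
from bench import job
print(job.close_job())"
```

```text
the job is handed in; nothing more can be done
None
```

The job is handed in. I folded the door back, set the tamper upright on its mat, and slid the blue, green and yellow tins along the rail into the lane. There was no red tin today. I then pushed the door shut against its stop and moved the arm clear. The robot clock read about 49 s of the 210 s allowed.

**Last checks:**
- **Door:** it looks flat in both views, with the fold within about 6 mm of the door line.
- **Tins:** they stand upright in single file. Yellow, nearest the door, measured 65 mm behind the door line in the top view and 86 mm in the side view, both past the required 50 mm. It is about 50 mm from the rail.
- **Green and blue:** green measured 162 mm behind the door line in the top view. Blue was seen only through the cupboard's clear top, and the networks did not report it at the end.
- **Tamper:** it is upright, about 20–30 mm from the mat's centre across its short side, against the 45 mm allowed.
- **Timer and gel bottle:** they read within about 12 mm of their first positions, which is within the measuring scatter.

**Disagreements:**
- The two cameras differ by up to about 20 mm on single points.
- My first estimate of the door angle was off (0.8 rad, later about 0.65). I corrected it before touching the door.
- At the closing stop the fingers briefly pressed with about 44 N on the door. The 40 N limit is for the arm and gripper body, and the 120 N wrist limit was not approached.

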